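Pack the setting kit: tip the rods into their slot, nest the blocks, close the case

TASK

Pack the kit into the open case: carry the rod tray to it, turn the tray so that its rods line up with the long narrow slot along its side wall and tip them all in, then stand the empty tray upright back on the bench, beside the case. Seat each steel block (round, square or oblong) from the bench fully down in the pocket of its own shape, with the case still open; once every rod and block is in and nothing stands above the rim, close the lid fully. Leave the screwdriver, the oil bottle and the tape alone.

Things in the scene. Friction and masses are not known exactly. Their poses are not given: they have to be found in the camera images.
- rod1_center (a point): centre of a loose straight steel rod with rounded ends, 10 mm diameter, 90 mm long, 55 g; its x axis runs along the rod. Three to five rods lie side by side in the rod tray at the start (None: this rod is absent).
- rod2_center (a point): centre of a loose straight steel rod with rounded ends, 10 mm diameter, 90 mm long, 55 g; its x axis runs along the rod. Three to five rods lie side by side in the rod tray at the start (None: this rod is absent).
- rod3_center (a point): centre of a loose straight steel rod with rounded ends, 10 mm diameter, 90 mm long, 55 g; its x axis runs along the rod. Three to five rods lie side by side in the rod tray at the start (None: this rod is absent).
- rod4_center (a point): centre of a loose straight steel rod with rounded ends, 10 mm diameter, 90 mm long, 55 g; its x axis runs along the rod. Three to five rods lie side by side in the rod tray at the start (None: this rod is absent).
- rod5_center (a point): centre of a loose straight steel rod with rounded ends, 10 mm diameter, 90 mm long, 55 g; its x axis runs along the rod. Three to five rods lie side by side in the rod tray at the start (None: this rod is absent).
- tray_grip (a point): rod tray, loose, grey plastic, 250 g, 76 mm deep (x) by 110 mm long (y). This point: middle of the upright handle plate on its back wall, 62 mm above the underside; the plate is 10 mm thick (x), 50 mm long (y), from 36 to 78 mm above the underside. z up, y along the rods, -x towards the open lip.
- tray_lip (a point): middle of the tray's open lip edge, 71 mm in front of and 56 mm below tray_grip; same axes. The tray floor is flat, 6 mm thick, with 0.6 mm ribs between the rods and one at the lip, so the rods lie still while the tray is level and roll out over the lip once it is tipped lip-down by about 30 degrees or more. End walls 14 mm high bound the 98 mm long rod space.
- slot (a point): middle of the mouth of the rod slot, cut in the case's deck: 24 mm wide (x), 108 mm long (y), 40 mm deep. x points across the slot, away from the case's side wall and into the case; y along the slot, towards the lid's hinge; z up. The slot lies directly against the inside of that side wall, which stands 34 mm above the mouth as a backstop.
- case_in (a point): centre of the case's inner floor, 6 mm above the bench; x points to the hinged side, y to the slot's side, z up. The slot's middle is at y = 132 mm. The case is fixed to the bench, black, 190 (x) by 300 (y) mm outside, walls 6 mm, rim 80 mm above the bench. A plywood deck 46 mm above the bench (34 mm below the rim) fills it; the slot and three pockets are cut in the deck.
- nest_round (a point): centre, at deck level, of the round pocket (49 mm diameter, 20 mm deep), at x = -20, y = -105 mm from the case's centre; axes as case_in.
- nest_long (a point): centre, at deck level, of the rectangular pocket (41 mm in x, 69 mm in y, 20 mm deep), at x = -20, y = -20 mm from the case's centre; axes as case_in.
- nest_square (a point): centre, at deck level, of the square pocket (49 by 49 mm, 20 mm deep), at x = -20, y = 60 mm from the case's centre; axes as case_in.
- block_round_mid (a point): centre of a loose plain steel cylinder, 44 mm diameter, 42 mm high, 300 g, standing upright on the bench; z up. Seated in its pocket, its centre is 1 mm above the deck. (None: absent.)
- block_square_mid (a point): centre of a loose plain steel block 44 by 44 mm, 42 mm high, 350 g; z up. Seated: centre 1 mm above the deck. (None: absent.)
- block_long_mid (a point): centre of a loose plain steel block 36 mm (x) by 64 mm (y), 42 mm high, 400 g; z up. Seated: centre 1 mm above the deck. (None: absent.)
- lid (a joint): angle of the case's lid in rad: 0 closed flat on the rim, 1.57 upright, 1.9 stop, leaning back. It starts open. The hinge is stiff (about 0.37 Nm friction): the lid stays where it is left and can be pushed shut from its outer side.
- lid_hinge (a point): middle of the lid's hinge line, at rim height (80 mm) on the case's back wall (+x of case_in), on the lid's inner face. Axes turn with the lid: y along the hinge, z out of the lid's outer face, -x from the hinge to the free edge. The lid is a flat clear plastic plate 190 mm (x) by 300 mm (y), 8 mm thick.
- lid_edge (a point): middle of the lid's free edge, on its outer face; 190 mm from the hinge; axes as lid_hinge.
- screwdriver_grip (a point): handle of a screwdriver lying on the bench; a bystander, leave alone.
- oil_mid (a point): middle of a small white oil bottle, 48 mm diameter, 120 mm tall, standing; a bystander, leave alone.
- tape_mid (a point): middle of a black roll of tape, 90 mm outside diameter, 22 mm high, lying flat; a bystander, leave alone.
There are look-alikes about, which are no part of the job. What is shaped like the part that bears block_long_mid but brown or green is not meant. Leave any pink look-alike of the part that bears block_round_mid alone.

How it is judged:
By the outcome, as a careful person would: the job done as asked, in the order asked, and still so for the second after the job is handed in, with the robot touching nothing.
Of rod1, rod2, rod3, rod4, rod5 only 3 to 5 are there at a start; the rules pass over those that are not, and their reading is None.
Of block_round, block_square, block_long only 2 to 3 are there at a start; the rules pass over those that are not, and their reading is None.
At some moment in a run one of block_round, block_square, block_long may be knocked a few centimetres aside while the robot is not near it.
It also fails if it takes over 200 s, if anything falls off the work surface, if the arm or the gripper's body presses on something with over 40 N, if the wrist force passes 120 N, or if a joint passes its speed limit or range.

ROBOT

A 6-joint arm with a two-finger parallel gripper is mounted at the origin on the work surface. World frame = base frame: x ahead of the robot, y to its left, z up, the work surface at z = 0. Lengths are in m, angles in rad, forces in N, time in s.
With the tool pointing down it reaches from about 0.35 to 0.775 m from the base axis. Payload 7.3 kg.
Tool frame: the origin (TCP) lies on the centre line of the jaws, within the pads' length; the fingertips stand 11 mm ahead of it and the grasp point (between the pads) lies 8 mm behind it; z points along the fingers, y is the direction in which the jaws open and shut (so a half turn about z gives the same grasp; the last joint's range is limited). The gripper opens to 92 mm and grips with 3 to 60 N. Pads are 19 mm wide; open, the fingers measure 130 mm over their backs; the gripper's body (75 mm by 190 mm) begins 47 mm behind the grasp point.
Start: joints at [1.136, 0.342, 1.524, -0, 1.275, -0.146], TCP at [0.15, 0.503, 0.238] pointing down, gripper open.
Joint ranges: [-2.53, 2.53], [-0.77, 2.02], [0.04, 2.7], [-1, 4.14], [0.28, 2.66], [-3.11, 3.11]. Speed limits (rad/s): [2.57, 2.57, 3.14, 3.14, 3.14, 3.14].

INTERFACE

Orientations are given as [roll, pitch, yaw] about the fixed x, y, z axes, in that order (R = Rz(yaw) Ry(pitch) Rx(roll)).
In Python, from cell import robot gives the robot as it stands.
- The arm moves only by the tool jog_arm, never from a script. Its argument "deltas" is one flat list of numbers, 6 for each row, row after row: the shift along the world's x, y, z in units of 0.1 m (1.0 is 0.1 m), then the turn, a rotation vector about the world's x, y, z in units of 90 degrees (1.0 is 90 degrees). A call has 1 to 5 rows; each row is the pose to reach, as a shift and turn from the pose commanded when the call began; what a row does not reach only later rows make up. A row lasts 1/12 s, in which the tool goes at most 41.7 mm and 7.16 degrees, less where a joint would pass 70% of its speed; a pose out of reach is approached as far as the arm can. A call with a number of a shift or a turn outside -1 to 1 is refused whole. A call with a gripper value outside its range is refused whole. "claw" is the opening, from 0 (shut) to 1 (fully open), set as the call begins (left out, the last holds). The fingers move at their own pace and stop on an object; "newtons" is the grip in N (left out, the last holds). Time passes only in rows, so rows that repeat a pose let the fingers close. It gives the time, the measured TCP pose, the force and the opening at its end, in the units of the state.
- robot.observe(): the state, without advancing time (a new reading comes with each control period).
- robot.read_camera(name): name is "scene" or "side" or "wrist"; returns the picture (400x640x3 uint8, red, green, blue); there is no depth.
- robot.camera_params(name): a dict with "fx", "fy", "cx", "cy" (pixels), "R" (3x3) and "t" (3): a world point X has camera coordinates R X + t. Camera axes: x right, y down, z forward; pixel columns grow to the right and rows downward; lengths in m; the calibration is good to about 2 mm. A picture is of the moment at which its call begins: read the wrist's pose just before it. camera_params takes no time and is no camera call; for the wrist camera it gives the pose at the moment of the call.
- robot.hand_in(): hands the job in, once; it reports no verdict.
The state is a dict: "time": time; "qpos": joint angles; "qvel": joint speeds; "joint_efforts": joint torques, N m; "tool_pos": TCP position; "tool_rot": TCP orientation; "contact_force": force on the tool from outside, world axes, zero at the start; "torque": the same for the moment, N m; "opening": finger opening in m.
Only numpy, scipy, OpenCV 4.12 (cv2) and the standard library are available. Lean on these libraries where they do the work, as an engineer would, in place of code of your own. Each camera call takes 0.05 s, during which the arm holds its last target. There are 200 camera calls.

## Working session

There is one attempt and no reset: what is moved stays moved. The work goes in short steps, Python scripts to look and compute and a tool call to move; the robot and the scene stay as the last step left them, time stands still between calls to the robot, and variables do not carry over. Pictures are saved under pics/ and viewed, about 12 in all and at most 16, crops included, and the job is handed in when it is done.

Besides the shell and the picture viewer there is one more tool, called after "Request:" by a JSON object that holds its "method" and its "body". jog_arm: Moves the arm, as the interface text tells. Its arguments: {"type":"object","properties":{"deltas":{"type":"array","items":{"type":"number"}},"claw":{"type":"number"},"newtons":{"type":"number"}},"required":["deltas"]}

```bash
ls; mkdir -p pics; cat > h.py <<'E'
import numpy as np, cv2
from cell import robot
def snap(n,f=None):
    im=robot.read_camera(n); 
    if f: cv2.imwrite('pics/'+f,im[:,:,::-1])
    return im
def ray(n,u,v,P=None):
    P=P or robot.camera_params(n); R=np.array(P['R']);t=np.array(P['t'])
    d=R.T@np.array([(u-P['cx'])/P['fx'],(v-P['cy'])/P['fy'],1]); return -R.T@t,d
def onz(n,u,v,z,P=None):
    c,d=ray(n,u,v,P); return c+d*(z-c[2])/d[2]
def proj(n,X,P=None):
    P=P or robot.camera_params(n); q=np.array(P['R'])@np.array(X)+np.array(P['t']); return P['fx']*q[0]/q[2]+P['cx'],P['fy']*q[1]/q[2]+P['cy']
E
python3 - <<'E'
from h import *
for n in ['scene','side','wrist']:
    snap(n,n+'0.png'); p=robot.camera_params(n); print(n,p['fx'],(-np.array(p['R']).T@p['t']).round(3),np.array(p['R'])[2].round(2))
print(robot.observe())
E
```

```text
pics
scene 370.6145123277787 [0.982 0.613 1.061] [-0.36 -0.52 -0.78]
side 427.0215538600959 [-0.    -0.767  1.123] [ 0.39  0.54 -0.74]
wrist 307.9454700037925 [0.085 0.522 0.385] [ 0.24 -0.07 -0.97]
{'time': 0.15, 'qpos': array([ 1.13604646e+00,  3.42583992e-01,  1.52474337e+00,  2.08034220e-05,
        1.27540083e+00, -1.46017861e-01]), 'qvel': array([-2.38298381e-04, -5.64222251e-04, -2.26254240e-03, -1.71518567e-03,
        7.39891918e-05, -1.96521628e-04]), 'joint_efforts': array([ 7.95115520e-04, -4.31476951e+01, -2.44351888e+01,  7.15449150e-02,
        5.38832636e-02, -1.39917061e-04]), 'tool_pos': array([0.14935486, 0.50302843, 0.23721247]), 'tool_rot': array([-3.14047210e+00, -1.84903182e-04,  2.85285448e+00]), 'contact_force': array([ 0.21419132, -0.41930037, -0.5345166 ]), 'torque': array([ 0.05123666, -0.00925685, -0.03389881]), 'opening': 0.09204363399969319}
```

View pics/scene0.png

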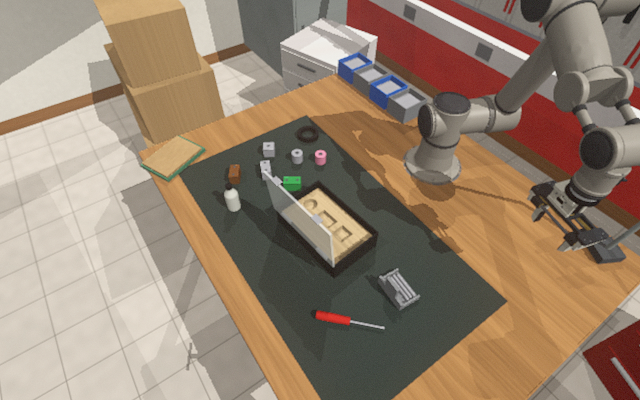

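View pics/side0.png

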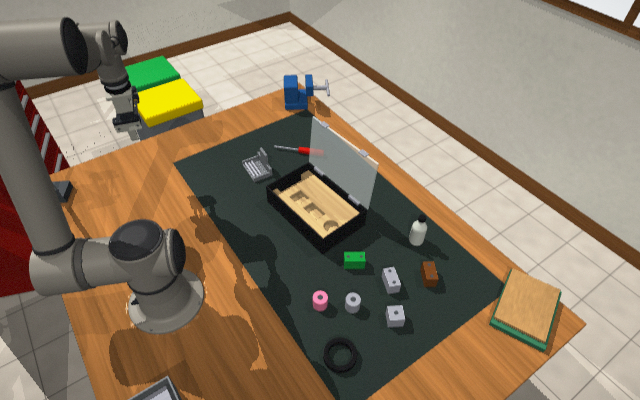

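The scene view (640x400) shows these parts:
- Case at about (325,228).
- Tray at (399,288).
- Steel cylinder at (297,156), with a pink look-alike at (320,157).
- Two steel blocks at (268,149) and (265,169).
- Brown block at (234,172) and green block at (292,183), both look-alikes.

The side view shows the same parts. I'll enlarge both to confirm.

```bash
python3 - <<'E'
from h import *
s=cv2.imread('pics/scene0.png');d=cv2.imread('pics/side0.png')
a=cv2.resize(s[125:215,215:345],(800,554),interpolation=3)
a2=cv2.resize(s[175:315,265:435],(728,600),interpolation=3)
b=cv2.resize(d[240:340,300:450],(800,533),interpolation=3)
b2=cv2.resize(d[110:250,230:390],(686,600),interpolation=3)
cv2.imwrite('pics/c1.png',np.vstack([cv2.resize(a,(400,277)),cv2.resize(b,(400,267))]))
cv2.imwrite('pics/c2.png',np.hstack([cv2.resize(a2,(400,330)),cv2.resize(b2,(400,350))[:330]]))
E
```

```text
(no output)
```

View pics/c1.png

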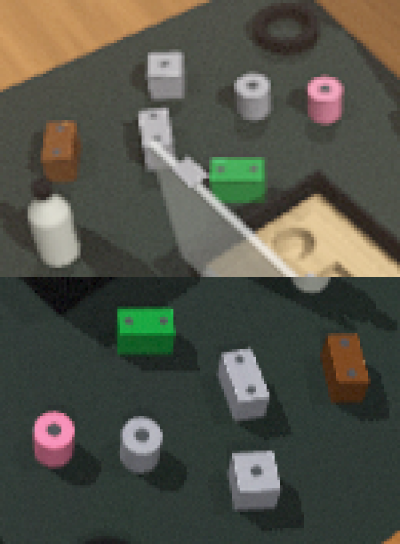

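View pics/c2.png

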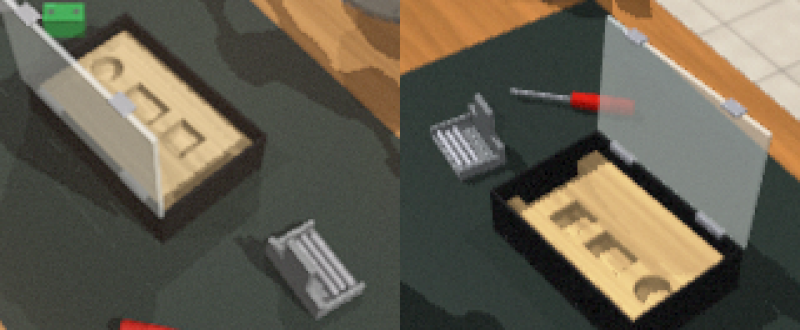

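Confirmed in the crop: the grey cylinder, grey square and grey oblong are the steel blocks. The pink cylinder and the green and brown oblongs are the look-alikes. Next I'll get coarse positions from both views.

```bash
python3 - <<'E'
from h import *
for nm,a,b,z in [('round',(297,152),(353,297),.042),('sq',(268,146),(396,311),.042),('long',(264,164),(391,275),.042),('pink',(320,153),(320,296),.042),('green',(292,180),(355,255),.042),('tape',(308,134),(341,355),.02),('oil',(233,200),(418,232),.06),('tray',(402,286),(258,165),.01),('drv',(332,319),(312,152),.015)]:
    print(nm,onz('scene',*a,z)[:2].round(3),onz('side',*b,z)[:2].round(3))
# case rim corners, side (crop coords/2.5)
for u,v in [(493,190),(600,130),(635,325),(740,255)]: print(onz('side',(u-400)/2.5+230,v/2.5+110,.08).round(3))
for u,v in [(125,30),(265,140),(162,232)]: print('sc',onz('scene',u*170/400+265,v*140/330+175,.08).round(3))
E
```

```text
round [ 0.431 -0.327] [ 0.438 -0.323]
sq [ 0.508 -0.423] [ 0.509 -0.426]
long [ 0.572 -0.343] [ 0.575 -0.33 ]
pink [ 0.359 -0.269] [ 0.362 -0.267]
green [ 0.528 -0.21 ] [ 0.532 -0.213]
tape [ 0.321 -0.413] [ 0.315 -0.432]
oil [ 0.756 -0.234] [ 0.742 -0.266]
tray [0.473 0.333] [0.501 0.341]
drv [0.714 0.296] [0.71  0.282]
[0.444 0.162 0.08 ]
[0.631 0.179 0.08 ]
[ 0.47  -0.135  0.08 ]
[ 0.647 -0.12   0.08 ]
sc [ 0.49  -0.096  0.08 ]
sc [0.448 0.175 0.08 ]
sc [0.644 0.207 0.08 ]
```

The case centre is near (0.548, 0.02) with a yaw of about 5°. The slot is on the +y side, and the tray lip faces roughly -x. I'll move over the tray to look down with the wrist camera.

Request:
{"method": "jog_arm", "body": {"deltas": [0.8,-0.5,0.3,0,0,0.3,0.8,-0.5,0.3,0,0,0.3,0.8,-0.5,0.3,0,0,0.3,0.8,-0.5,0.3,0,0,0.3,0.8,-0.5,0.3,0,0,0.3], "claw": 1}}

```text
time: 0.57
tool_pos: [0.2306, 0.4527, 0.268]
tool_rot: [3.141, 0.0, -2.957]
contact_force: [-0.4, 0.7, -0.1]
opening: 0.0917
```

Request:
{"method": "jog_arm", "body": {"deltas": [0.8,-0.5,0.3,0,0,0.3,0.8,-0.5,0.3,0,0,0.3,0.8,-0.5,0.3,0,0,0.3,0.8,-0.5,0.3,0,0,0.3,0.8,-0.5,0.3,0,0,0.3]}}

```text
time: 0.98
tool_pos: [0.31, 0.403, 0.2976]
tool_rot: [3.141, -0.0, -2.489]
contact_force: [-0.6, -0.5, -0.3]
opening: 0.0919
```

Request:
{"method": "jog_arm", "body": {"deltas": [0.8,-0.3,0.2,0,0,0.3,0.8,-0.3,0.2,0,0,0.3,0.8,-0.3,0.2,0,0,0.3,0.8,-0.3,0.2,0,0,0.3,0.8,-0.3,0.2,0,0,0.3]}}

```text
time: 1.4
tool_pos: [0.3892, 0.3736, 0.3169]
tool_rot: [3.14, -0.001, -2.019]
contact_force: [-0.5, -0.2, 0.4]
opening: 0.0918
```

Request:
{"method": "jog_arm", "body": {"deltas": [0.8,-0.3,0,0,0,0.28,0.8,-0.3,0,0,0,0.28,0.8,-0.3,0,0,0,0.28,0.8,-0.3,0,0,0,0.28,0.8,-0.3,0,0,0,0.28]}}

```text
time: 1.82
tool_pos: [0.4689, 0.3438, 0.3167]
tool_rot: [3.14, -0.001, -1.581]
contact_force: [-1.3, 0.9, -0.5]
opening: 0.0917
```

```bash
python3 - <<'E'
from h import *
o=robot.observe();print(o['time'],o['qpos'].round(3),o['tool_pos'],o['tool_rot'])
im=snap('wrist','w1.png'); cv2.imwrite('pics/w1b.png',cv2.resize(im[:,:,::-1],(800,500)))
E
```

```text
1.8167 [ 5.010e-01  4.060e-01  1.211e+00  1.000e-03  1.526e+00 -2.630e+00] [0.46890836 0.34381056 0.31673975] [ 3.13957956e+00 -5.56214821e-04 -1.58148720e+00]
```

View pics/w1.png

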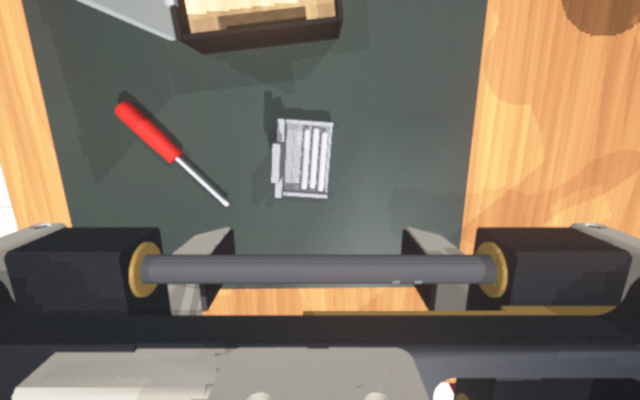

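The wrist view shows the tray at (303,158). Three rods are visible, the lip is at the right (world -x), and the handle is at (277,163).

```bash
python3 - <<'E'
from h import *
d=cv2.imread('pics/w1.png')
a=cv2.resize(d[100:215,255:350],(470,570),interpolation=3)
b=cv2.resize(d[0:60,165:355],(800,253),interpolation=3)
o=np.zeros((580,800,3),np.uint8); o[:570,:470]=a; 
o[:105,470:]=cv2.resize(b,(330,105))
cv2.imwrite('pics/c3.png',o)
hsv=cv2.cvtColor(d,cv2.COLOR_BGR2HSV);m=((hsv[...,2]>95)&(hsv[...,1]<60)).astype(np.uint8);m[:100]=0;m[215:]=0;m[:,:262]=0;m[:,350:]=0
n,l,s,c=cv2.connectedComponentsWithStats(m);k=1+np.argmax(s[1:,4]);print(s[k])
pts=cv2.findContours((l==k).astype(np.uint8),0,1)[0][0];r=cv2.minAreaRect(pts);print(r,cv2.boxPoints(r))
for z in(0.02,): print([onz('wrist',*p,z)[:2].round(4).tolist() for p in cv2.boxPoints(r)])
E
```

```text
[ 262  100   88  115 8908]
((305.5, 157.0), (114.0, 87.0), 90.0) [[262. 100.]
 [349. 100.]
 [349. 214.]
 [262. 214.]]
[[0.5443, 0.2493], [0.4246, 0.2508], [0.4224, 0.415], [0.5537, 0.4133]]
```

View pics/c3.png

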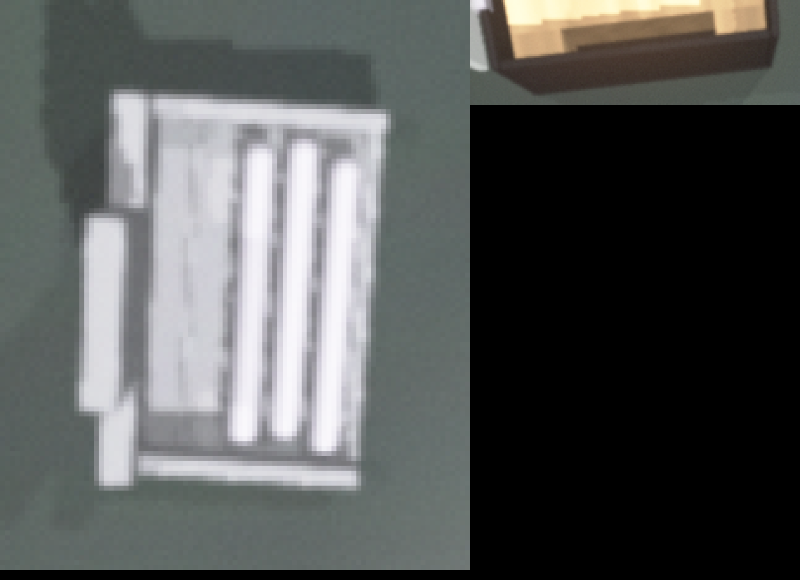

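There are three rods, near the lip. Next are the handle-plate pose and the lip corners.

```bash
python3 - <<'E'
from h import *
P=robot.camera_params('wrist')
f=lambda u,v,z:onz('wrist',255+u/4.947-.4,100+v/4.957-.4,z,P)
H=[f(*p,.078) for p in[(85,213),(127,213),(120,411),(78,411)]]
h=np.mean(H,0);print('handle',h,[np.linalg.norm(H[i]-H[(i+1)%4]).round(4) for i in range(4)])
y=(H[0]+H[1]-H[2]-H[3]);print('ang y',np.degrees(np.arctan2(y[1],y[0])))
L=[f(*p,.02) for p in[(388,115),(358,488)]];y=L[0]-L[1]
print('lip',L,np.mean(L,0),np.linalg.norm(y),np.degrees(np.arctan2(y[1],y[0])))
print('h-lip',h-np.mean(L,0))
E
```

```text
handle [0.52203105 0.32845364 0.078     ] [np.float64(0.0105), np.float64(0.0505), np.float64(0.0109), np.float64(0.0505)]
ang y -94.67616638418386
lip [array([0.44655163, 0.28097027, 0.02      ]), array([0.45552986, 0.38969211, 0.02      ])] [0.45104075 0.33533119 0.02      ] 0.10909191614420975 -94.72076332956001
h-lip [ 0.0709903  -0.00687755  0.058     ]
```

Request:
{"method": "jog_arm", "body": {"deltas": [0.53,-0.15,-0.9,0,0,-0.046,0.53,-0.15,-0.9,0,0,-0.046,0.53,-0.15,-0.9,0,0,-0.046,0.53,-0.15,-0.9,0,0,-0.046,0.53,-0.15,-0.9,0,0,-0.046]}}

```text
time: 2.28
tool_pos: [0.5214, 0.3288, 0.2271]
tool_rot: [3.139, -0.001, -1.653]
contact_force: [-0.9, 0.7, -0.0]
opening: 0.0917
```

Request:
{"method": "jog_arm", "body": {"deltas": [0,0,-0.8,0,0,0,0,0,-0.8,0,0,0,0,0,-0.8,0,0,0,0,0,-0.8,0,0,0,0,0,-0.8,0,0,0]}}

```text
time: 2.7
tool_pos: [0.5234, 0.3296, 0.1513]
tool_rot: [-3.137, 0.003, -1.649]
contact_force: [-0.3, -0.0, -0.0]
opening: 0.0915
```

```bash
python3 - <<'E'
from h import *
o=robot.observe();print(o['time'],o['qpos'].round(3),o['tool_pos'],o['tool_rot'])
im=snap('wrist','w2.png')
E
```

```text
2.7 [ 0.438  0.583  1.377  0.     1.177 -2.625] [0.52344066 0.32959184 0.15133214] [-3.13745724e+00  2.52900584e-03 -1.64938939e+00]
```

View pics/w2.png

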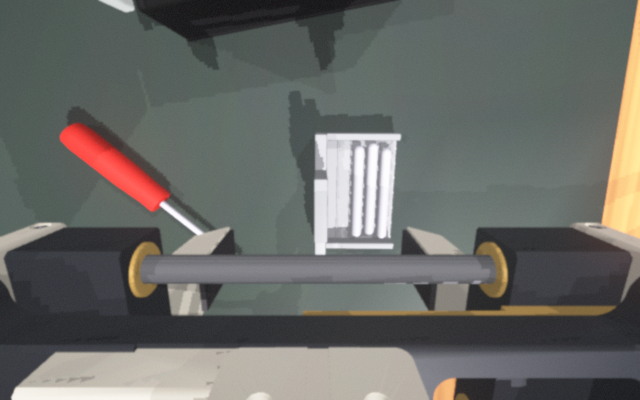

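The handle is centred between the jaws, with three rods confirmed. Lower and grip.

Request:
{"method": "jog_arm", "body": {"deltas": [0,0,-0.3,0,0,0,0,0,-0.6,0,0,0,0,0,-0.9,0,0,0,0,0,-0.93,0,0,0,0,0,-0.93,0,0,0]}}

```text
time: 3.17
tool_pos: [0.5227, 0.3285, 0.0555]
tool_rot: [3.141, -0.0, -1.649]
contact_force: [0.6, 0.1, 0.6]
opening: 0.092
```

Request:
{"method": "jog_arm", "body": {"deltas": [0,0,0,0,0,0,0,0,0,0,0,0,0,0,0,0,0,0,0,0,0,0,0,0,0,0,0,0,0,0], "claw": 0, "newtons": 35}}

```text
time: 3.58
tool_pos: [0.5229, 0.3285, 0.0558]
tool_rot: [-3.14, 0.001, -1.649]
contact_force: [0.0, 1.1, -0.5]
opening: 0.063
```

Request:
{"method": "jog_arm", "body": {"deltas": [0,0,0,0,0,0,0,0,0,0,0,0,0,0,0,0,0,0,0,0,0,0,0,0,0,0,0,0,0,0]}}

```text
time: 4.0
tool_pos: [0.5225, 0.3283, 0.0547]
tool_rot: [3.141, -0.0, -1.649]
contact_force: [0.0, -0.2, -0.2]
opening: 0.0301
```

Request:
{"method": "jog_arm", "body": {"deltas": [0,0,0,0,0,0,0,0,0,0,0,0,0,0,0,0,0,0,0,0,0,0,0,0,0,0,0,0,0,0]}}

```text
time: 4.42
tool_pos: [0.5223, 0.3283, 0.0547]
tool_rot: [3.141, -0.0, -1.649]
contact_force: [-0.8, -0.5, 1.1]
opening: 0.0096
```

Request:
{"method": "jog_arm", "body": {"deltas": [0,0,0,0,0,0,0,0,0.1,0,0,0,0,0,0.3,0,0,0,0,0,0.5,0,0,0,0,0,0.7,0,0,0]}}

```text
time: 4.83
tool_pos: [0.5222, 0.328, 0.1254]
tool_rot: [3.141, -0.001, -1.649]
contact_force: [0.3, -0.2, -4.0]
opening: 0.0099
```

Request:
{"method": "jog_arm", "body": {"deltas": [0,-0.1,0.2,0,0,0,0,-0.2,0.4,0,0,0,0,-0.3,0.6,0,0,0,0,-0.4,0.8,0,0,0,0,-0.5,1.0,0,0,0]}}

```text
time: 5.25
tool_pos: [0.5222, 0.2776, 0.2259]
tool_rot: [3.141, -0.0, -1.649]
contact_force: [0.3, 0.3, -3.9]
opening: 0.0099
```

Request:
{"method": "jog_arm", "body": {"deltas": [-0.1,-0.2,0.2,0,0,0,-0.1,-0.4,0.4,0,0,0,-0.1,-0.6,0.6,0,0,0,-0.2,-0.8,0.8,0,0,0,-0.2,-0.9,1.0,0,0,0]}}

```text
time: 5.67
tool_pos: [0.501, 0.1862, 0.326]
tool_rot: [3.14, -0.001, -1.65]
contact_force: [0.8, 0.1, -4.1]
opening: 0.0102
```

Request:
{"method": "jog_arm", "body": {"deltas": [0,0,0,0,0,0,0,0,0,0,0,0]}}

```text
time: 5.83
tool_pos: [0.5028, 0.188, 0.3257]
tool_rot: [-3.139, 0.001, -1.65]
contact_force: [0.1, 1.4, -5.1]
opening: 0.0102
```

```bash
python3 - <<'E'
from h import *
o=robot.observe();print(o['time'],o['qpos'].round(3),o['tool_pos'],o['tool_rot'],o['opening'])
im=snap('wrist','w3.png');import pickle;pickle.dump(robot.camera_params('wrist'),open('w3.pkl','wb'))
E
```

```text
5.8333 [ 0.215  0.311  1.327  0.     1.501 -2.847] [0.50276316 0.18800398 0.32570668] [-3.13931825e+00  9.49324624e-04 -1.65029033e+00] 0.010154039783671994
```

View pics/w3.png

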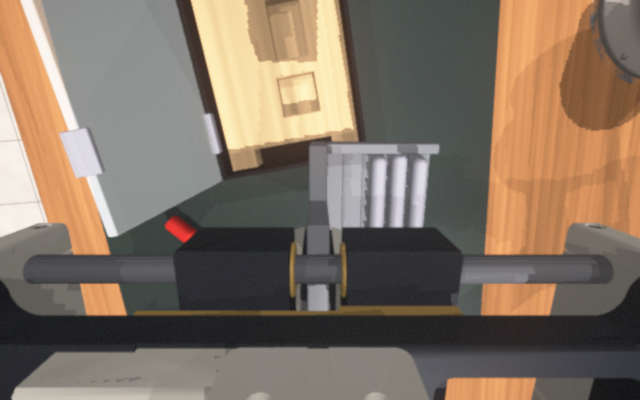

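The wrist view shows the tray held level with three rods. The square pocket is at (298,93) and the long one at (285,30). I'll go 0.1 m further to see all the pockets.

Request:
{"method": "jog_arm", "body": {"deltas": [0,-0.2,0,0,0,0,0,-0.4,0,0,0,0,0,-0.6,0,0,0,0,0,-0.8,0,0,0,0,0,-1,0,0,0,0]}}

```text
time: 6.3
tool_pos: [0.5019, 0.0883, 0.3227]
tool_rot: [3.138, -0.0, -1.648]
contact_force: [0.2, 0.7, -3.8]
opening: 0.01
```

Request:
{"method": "jog_arm", "body": {"deltas": [0,0,0,0,0,0,0,0,0,0,0,0,0,0,0,0,0,0]}}

```text
time: 6.55
tool_pos: [0.5022, 0.0891, 0.3235]
tool_rot: [3.139, 0.0, -1.649]
contact_force: [0.6, -0.8, -3.8]
opening: 0.0099
```

```bash
python3 - <<'E'
from h import *
import pickle
P=robot.camera_params('wrist');im=snap('wrist','w4.png');pickle.dump(P,open('w4.pkl','wb'))
o=robot.observe();print(o['time'],o['tool_pos'],o['tool_rot'],o['qvel'].round(3))
a=cv2.resize(im[:240,120:440,::-1],(800,600),interpolation=3);cv2.imwrite('pics/c4.png',a)
E
```

```text
6.6 [0.50231103 0.08927796 0.32381583] [ 3.13978461e+00  3.61206599e-04 -1.64810208e+00] [ 0.004 -0.006 -0.007 -0.002  0.001 -0.003]
```

View pics/c4.png

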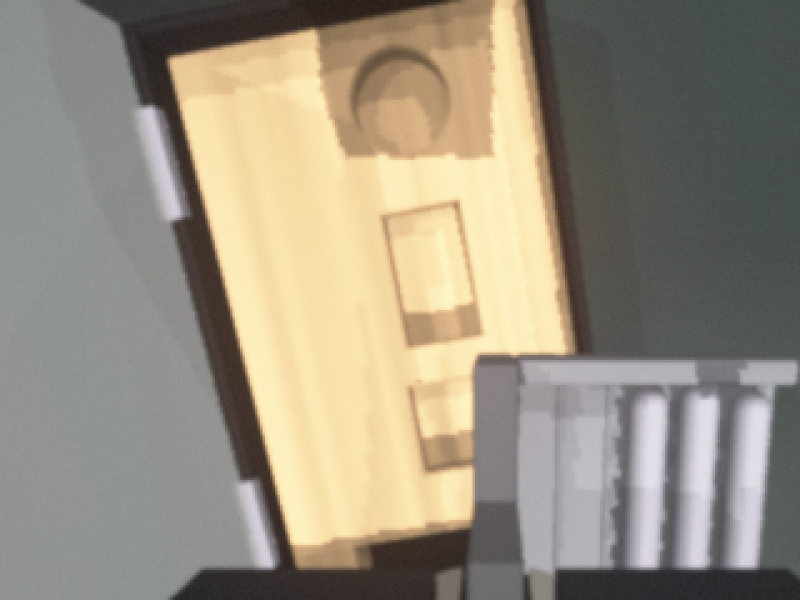

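All three pockets are visible. In the crop, the round pocket is at (400,102), the long pocket has corners (381,215), (459,200), (482,333) and (410,347), and the square pocket's left corners are (409,383) and (427,472).

```bash
python3 - <<'E'
from h import *
import pickle
P=pickle.load(open('w4.pkl','rb'));Q=pickle.load(open('w3.pkl','rb'))
f=lambda u,v:onz('wrist',120+u/2.5-.3,v/2.5-.3,.046,P)[:2]
obs=[(f(400,102),(-.02,-.105))]
for p,c in zip([(381,215),(459,200),(482,333),(410,347)],[(.0005,-.0545),(-.0405,-.0545),(-.0405,.0145),(.0005,.0145)]): obs.append((f(*p),c))
obs+=[(f(409,383),(.0045,.0355)),(f(427,472),(.0045,.0845)),(f(167,55),(.089,-.144))]
g=lambda u,v:onz('wrist',u,v,.046,Q)[:2]
for p,c in zip([(277,78),(312,71),(319,108),(285,117)],[(.0045,.0355),(-.0445,.0355),(-.0445,.0845),(.0045,.0845)]): obs.append((g(*p),c))
A=np.array([o[0] for o in obs]);C=np.array([o[1] for o in obs])
for sel in (slice(0,8),slice(0,12)):
    a=A[sel];c=C[sel];am=a.mean(0);cm=c.mean(0);X=(c-cm);Y=a-am
    th=np.arctan2((X[:,0]*Y[:,1]-X[:,1]*Y[:,0]).sum(),(X*Y).sum());R=np.array([[np.cos(th),-np.sin(th)],[np.sin(th),np.cos(th)]])
    t=am-R@cm;print(np.degrees(th),t,'\n',((a-(c@R.T+t))*1000).round(1).tolist())
for n,c in dict(slot=(0,.132),round=(-.02,-.105),long=(-.02,-.02),sq=(-.02,.06)).items(): print(n,R@c+t)
np.savez('case.npz',R=R,t=t)
E
```

```text
5.619796337467906 [0.54683028 0.02817773] 
 [[0.1, 0.5], [0.3, 0.8], [-0.0, 0.7], [0.4, 0.1], [-0.9, 0.5], [-0.2, -1.5], [-0.3, 0.3], [0.7, -1.3]]
5.770954495460042 [0.54664436 0.02839422] 
 [[0.0, 0.3], [0.4, 0.6], [0.0, 0.5], [0.6, 0.0], [-0.7, 0.3], [0.0, -1.7], [0.1, 0.1], [0.5, -1.8], [-1.4, 0.9], [1.4, 0.9], [0.8, -1.5], [-1.7, 1.5]]
slot [0.5333715  0.15972522]
round [ 0.53730367 -0.07808466]
long [0.52875676 0.00648455]
sq [0.5207126  0.08607909]
```

The case fit has residuals under 2 mm: yaw 5.7°, origin (0.5467, 0.0283), so the slot is at (0.533, 0.160). I'll turn the tray by -79.6° at height, so the lip faces the slot's side wall.

Request:
{"method": "jog_arm", "body": {"deltas": [0.02,0.005,0,0,0,-0.044,0.04,0.01,0,0,0,-0.088,0.055,0.016,0,0,0,-0.132,0.075,0.021,0,0,0,-0.177,0.093,0.026,0,0,0,-0.221]}}

```text
time: 7.02
tool_pos: [0.5117, 0.0921, 0.3242]
tool_rot: [3.141, -0.0, -1.998]
contact_force: [0.3, -0.6, -3.9]
opening: 0.0098
```

Request:
{"method": "jog_arm", "body": {"deltas": [0.02,0.005,0,0,0,-0.044,0.04,0.01,0,0,0,-0.088,0.055,0.016,0,0,0,-0.132,0.075,0.021,0,0,0,-0.177,0.093,0.026,0,0,0,-0.221]}}

```text
time: 7.43
tool_pos: [0.521, 0.0947, 0.3242]
tool_rot: [3.141, -0.001, -2.345]
contact_force: [0.3, 0.1, -5.1]
opening: 0.01
```

Request:
{"method": "jog_arm", "body": {"deltas": [0.02,0.005,0,0,0,-0.044,0.04,0.01,0,0,0,-0.088,0.055,0.016,0,0,0,-0.132,0.075,0.021,0,0,0,-0.177,0.093,0.026,0,0,0,-0.221]}}

```text
time: 7.85
tool_pos: [0.5303, 0.0973, 0.3242]
tool_rot: [3.141, -0.001, -2.692]
contact_force: [1.3, -0.2, -3.3]
opening: 0.0098
```

Request:
{"method": "jog_arm", "body": {"deltas": [0.02,0.005,0,0,0,-0.044,0.04,0.01,0,0,0,-0.088,0.055,0.016,0,0,0,-0.132,0.075,0.021,0,0,0,-0.177,0.093,0.026,0,0,0,-0.221]}}

```text
time: 8.27
tool_pos: [0.5395, 0.0999, 0.3241]
tool_rot: [3.141, -0.001, -3.04]
contact_force: [0.1, 0.1, -3.4]
opening: 0.0097
```

Request:
{"method": "jog_arm", "body": {"deltas": [0,0,0,0,0,0,0,0,0,0,0,0]}}

```text
time: 8.43
tool_pos: [0.5395, 0.0995, 0.3242]
tool_rot: [3.141, -0.001, -3.034]
contact_force: [0.3, 1.1, -4.5]
opening: 0.0098
```

```bash
python3 - <<'E'
from h import *
o=robot.observe();print(o['time'],o['qpos'].round(3),o['tool_pos'],o['tool_rot'],o['opening'])
c=np.load('case.npz');R=c['R'];t=c['t']
for a in (0,20,30,40,45,50):
    r=np.radians(a);s=.071*np.cos(r)-.0487*np.sin(r);z=-.071*np.sin(r)-.0487*np.cos(r)
    print(a,(t+R@(0,.122-s)).round(4),round(.058-z,4))
print(R[:,0])
E
```

```text
8.4333 [ 0.043  0.337  1.294  0.     1.512 -1.635] [0.53950635 0.09954085 0.32419747] [ 3.14138220e+00 -1.09012085e-03 -3.03432722e+00] 0.009777094837891942
0 [0.5415 0.0791] 0.1067
20 [0.5394 0.1   ] 0.128
30 [0.5381 0.1128] 0.1357
40 [0.5367 0.1268] 0.1409
45 [0.536  0.1341] 0.1426
50 [0.5352 0.1415] 0.1437
[0.99493181 0.10055194]
```

Alignment is good. Next: lower to 0.16, tilt 20°, then lower to 0.128.

Request:
{"method": "jog_arm", "body": {"deltas": [0,0,-0.15,0,0,0,0,0,-0.3,0,0,0,0,0,-0.45,0,0,0,0,0,-0.6,0,0,0,0,0,-0.7,0,0,0]}}

```text
time: 8.85
tool_pos: [0.539, 0.0991, 0.2531]
tool_rot: [3.141, -0.002, -3.035]
contact_force: [-0.1, -0.2, -3.5]
opening: 0.0097
```

Request:
{"method": "jog_arm", "body": {"deltas": [0,0,-0.2,0,0,0,0,0,-0.4,0,0,0,0,0,-0.6,0,0,0,0,0,-0.8,0,0,0,0,0,-0.93,0,0,0]}}

```text
time: 9.27
tool_pos: [0.5389, 0.0989, 0.1598]
tool_rot: [3.141, -0.002, -3.036]
contact_force: [0.3, 0.4, -4.1]
opening: 0.0096
```

Request:
{"method": "jog_arm", "body": {"deltas": [0,0,0,-0.044,-0.0045,0,0,0,0,-0.088,-0.009,0,0,0,0,-0.133,-0.0135,0,0,0,0,-0.177,-0.018,0,0,0,0,-0.221,-0.0223,0]}}

```text
time: 9.68
tool_pos: [0.54, 0.0993, 0.1622]
tool_rot: [-2.79, -0.0, -3.036]
contact_force: [-0.2, -1.3, -4.1]
opening: 0.0098
```

Request:
{"method": "jog_arm", "body": {"deltas": [0,0,-0.08,0,0,0,0,0,-0.16,0,0,0,0,0,-0.24,0,0,0,0,0,-0.32,0,0,0,0,0,-0.32,0,0,0]}}

```text
time: 10.1
tool_pos: [0.5387, 0.0978, 0.1276]
tool_rot: [-2.794, -0.005, -3.039]
contact_force: [-0.5, 0.2, -4.7]
opening: 0.0098
```

```bash
python3 - <<'E'
from h import *
o=robot.observe();print(o['time'],o['qpos'].round(3),o['tool_pos'],o['tool_rot'],o['contact_force'])
s=snap('scene','s5.png');d=snap('side','d5.png')
a=cv2.resize(s[150:290,260:420,::-1],(400,350),interpolation=3);b=cv2.resize(d[110:250,230:390,::-1],(400,350),interpolation=3)
cv2.imwrite('pics/c5.png',np.hstack([a,b]))
E
```

```text
10.1 [ 0.23   0.546  1.578 -0.389  1.1   -1.252] [0.5386906  0.0977906  0.12759404] [-2.79350132 -0.00474739 -3.03916869] [-0.45049483  0.20111587 -4.65914483]
```

View pics/c5.png

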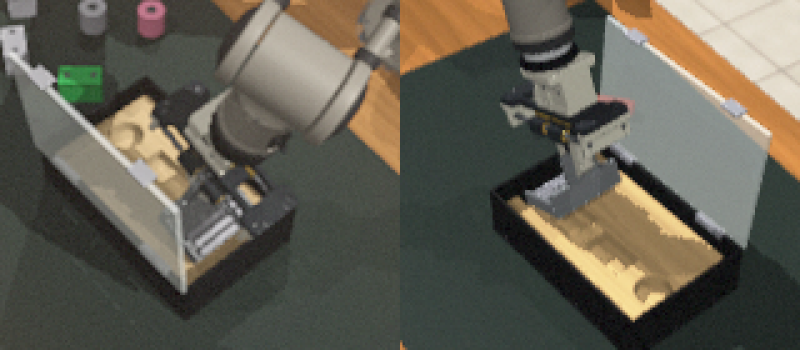

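The tray is inside the case with the lip at the slot's edge, about 20° tipped. I'll pivot about the lip to 40°.

Request:
{"method": "jog_arm", "body": {"deltas": [-0.005,0.06,0.031,-0.0442,-0.0045,0,-0.01,0.12,0.062,-0.0884,-0.009,0,-0.016,0.185,0.089,-0.1326,-0.0134,0,-0.021,0.24,0.11,-0.177,-0.018,0,-0.027,0.3,0.13,-0.221,-0.0223,0]}}

```text
time: 10.62
tool_pos: [0.5377, 0.1291, 0.144]
tool_rot: [-2.442, 0.001, -3.039]
contact_force: [-0.1, -0.3, -2.4]
opening: 0.0098
```

Request:
{"method": "jog_arm", "body": {"deltas": [0,0,0,0,0,0,0,0,0,0,0,0,0,0,0,0,0,0,0,0,0,0,0,0,0,0,0,0,0,0]}}

```text
time: 11.03
tool_pos: [0.5373, 0.1278, 0.1434]
tool_rot: [-2.445, -0.001, -3.04]
contact_force: [0.6, -0.5, -3.3]
opening: 0.0096
```

Request:
{"method": "jog_arm", "body": {"deltas": [0,0,0,0,0,0,0,0,0,0,0,0,0,0,0,0,0,0,0,0,0,0,0,0,0,0,0,0,0,0]}}

```text
time: 11.45
tool_pos: [0.537, 0.1286, 0.1428]
tool_rot: [-2.444, -0.002, -3.038]
contact_force: [-0.4, 0.5, -2.5]
opening: 0.0099
```

```bash
python3 - <<'E'
from h import *
o=robot.observe();print(o['time'],o['qpos'].round(3),o['tool_pos'],o['tool_rot'],o['contact_force'])
s=snap('scene','s6.png');d=snap('side','d6.png')
a=cv2.resize(s[190:270,300:400,::-1],(400,320),interpolation=3);b=cv2.resize(d[140:220,250:350,::-1],(400,320),interpolation=3)
cv2.imwrite('pics/c6.png',np.hstack([a,b]))
E
```

```text
11.45 [ 0.435  0.663  1.478 -0.674  1.333 -0.962] [0.53702729 0.12862414 0.1427591 ] [-2.44394166e+00 -2.12729584e-03 -3.03848930e+00] [-0.3645177   0.46098822 -2.47257517]
```

View pics/c6.png

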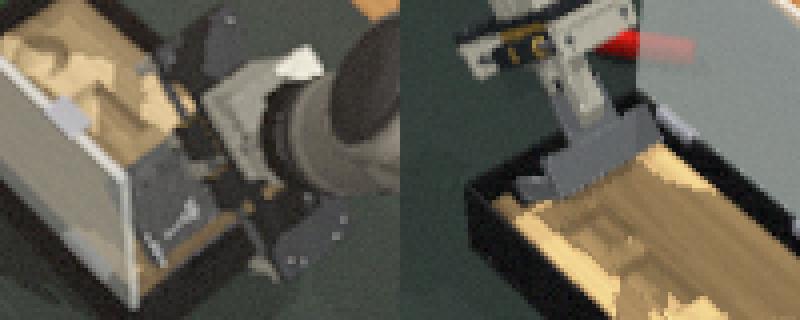

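The force dropped by about 1.6 N, which matches three rods out, and the tray looks empty. Next I'll lift, level the tray and carry it to the free bench on the +y side.

Request:
{"method": "jog_arm", "body": {"deltas": [0,0,0.1,0,0,0,0,0,0.3,0,0,0,0,0,0.5,0,0,0,0,0,0.7,0,0,0,0,0,0.9,0,0,0]}}

```text
time: 11.97
tool_pos: [0.5369, 0.1287, 0.2344]
tool_rot: [-2.444, -0.002, -3.038]
contact_force: [0.7, 0.1, -2.7]
opening: 0.0097
```

Request:
{"method": "jog_arm", "body": {"deltas": [0,0.1,0.1,0.06,0.006,0,0,0.2,0.2,0.12,0.012,0,0,0.3,0.2,0.18,0.018,0,0,0.4,0.2,0.221,0.0223,0,0,0.5,0.2,0.221,0.0223,0]}}

```text
time: 12.38
tool_pos: [0.5377, 0.1775, 0.2554]
tool_rot: [-2.795, 0.003, -3.041]
contact_force: [0.2, -1.3, -2.6]
opening: 0.0096
```

Request:
{"method": "jog_arm", "body": {"deltas": [-0.1,0.2,0,0.06,0.006,0,-0.2,0.4,0,0.12,0.012,0,-0.3,0.6,0,0.18,0.018,0,-0.37,0.8,0,0.221,0.0223,0,-0.37,1.0,0,0.221,0.0223,0]}}

```text
time: 12.8
tool_pos: [0.4987, 0.278, 0.2531]
tool_rot: [3.141, -0.002, -3.039]
contact_force: [1.3, 0.7, -3.0]
opening: 0.0097
```

Request:
{"method": "jog_arm", "body": {"deltas": [0,0.1,-0.2,0,0,0,0,0.1,-0.4,0,0,0,0,0.1,-0.6,0,0,0,0,0.1,-0.8,0,0,0,0,0.1,-0.95,0,0,0]}}

```text
time: 13.22
tool_pos: [0.4986, 0.2887, 0.1555]
tool_rot: [-3.138, -0.004, -3.035]
contact_force: [0.2, 0.1, -1.7]
opening: 0.0104
```

Request:
{"method": "jog_arm", "body": {"deltas": [0,0,0,0,0,0,0,0,0,0,0,0]}}

```text
time: 13.38
tool_pos: [0.4992, 0.2888, 0.1571]
tool_rot: [-3.139, -0.003, -3.036]
contact_force: [-0.4, -0.5, -2.0]
opening: 0.0096
```

```bash
python3 - <<'E'
from h import *
o=robot.observe();print(o['time'],o['qpos'].round(3),o['tool_pos'],o['tool_rot'],o['contact_force'])
E
```

```text
13.3833 [ 0.392  0.51   1.491 -0.002  1.144 -1.283] [0.4991916  0.28879519 0.15705417] [-3.13931129e+00 -2.71515775e-03 -3.03620652e+00] [-0.35110376 -0.52753983 -2.01643784]
```

Request:
{"method": "jog_arm", "body": {"deltas": [0,0,-0.2,0,0,0,0,0,-0.4,0,0,0,0,0,-0.6,0,0,0,0,0,-0.8,0,0,0,0,0,-0.92,0,0,0]}}

```text
time: 13.8
tool_pos: [0.4999, 0.2888, 0.0653]
tool_rot: [-3.141, -0.0, -3.037]
contact_force: [-0.7, -0.4, -3.1]
opening: 0.0099
```

Request:
{"method": "jog_arm", "body": {"deltas": [0,0,-0.03,0,0,0,0,0,-0.06,0,0,0,0,0,-0.09,0,0,0,0,0,-0.105,0,0,0,0,0,-0.105,0,0,0]}}

```text
time: 14.22
tool_pos: [0.5004, 0.2889, 0.0559]
tool_rot: [3.141, 0.001, -3.038]
contact_force: [0.3, -0.4, -2.0]
opening: 0.0099
```

Request:
{"method": "jog_arm", "body": {"deltas": [0,0,-0.005,0,0,0,0,0,-0.012,0,0,0,0,0,-0.012,0,0,0]}}

```text
time: 14.47
tool_pos: [0.5004, 0.2888, 0.0547]
tool_rot: [3.141, 0.001, -3.038]
contact_force: [1.3, -0.2, -0.7]
opening: 0.0097
```

Request:
{"method": "jog_arm", "body": {"deltas": [0,0,0,0,0,0,0,0,0,0,0,0,0,0,0,0,0,0,0,0,0,0,0,0,0,0,0,0,0,0], "claw": 0.6}}

```text
time: 14.88
tool_pos: [0.5001, 0.2887, 0.0541]
tool_rot: [3.141, 0.0, -3.038]
contact_force: [-0.5, -0.6, -0.4]
opening: 0.0384
```

Request:
{"method": "jog_arm", "body": {"deltas": [0,0,0,0,0,0,0,0,0,0,0,0,0,0,0,0,0,0,0,0,0,0,0,0,0,0,0,0,0,0]}}

```text
time: 15.3
tool_pos: [0.5, 0.2887, 0.054]
tool_rot: [3.142, -0.0, -3.038]
contact_force: [0.9, -0.2, -0.2]
opening: 0.0551
```

Request:
{"method": "jog_arm", "body": {"deltas": [0,0,0.1,0,0,0,0,0,0.3,0,0,0,0,0,0.6,0,0,0,0,0,0.9,0,0,0,0,0,1,0,0,0]}}

```text
time: 15.72
tool_pos: [0.5018, 0.2895, 0.1593]
tool_rot: [3.139, 0.007, -3.038]
contact_force: [0.9, 0.3, 0.3]
opening: 0.055
```

Request:
{"method": "jog_arm", "body": {"deltas": [-0.2,-0.2,0.3,0,0,0,-0.4,-0.4,0.6,0,0,0,-0.6,-0.7,0.9,0,0,0,-0.6,-0.9,1,0,0,0,-0.6,-0.9,1,0,0,0]}}

```text
time: 16.13
tool_pos: [0.4402, 0.1963, 0.258]
tool_rot: [-3.141, 0.006, -3.039]
contact_force: [0.8, 0.3, 0.5]
opening: 0.055
```

Request:
{"method": "jog_arm", "body": {"deltas": [-0.2,-0.2,0.3,0,0,0,-0.4,-0.3,0.5,0,0,0,-0.4,-0.3,0.5,0,0,0,-0.4,-0.3,0.5,0,0,0,-0.4,-0.3,0.5,0,0,0]}}

```text
time: 16.55
tool_pos: [0.4001, 0.1689, 0.3035]
tool_rot: [3.141, -0.0, -3.038]
contact_force: [-0.1, 0.1, -0.1]
opening: 0.0551
```

```bash
python3 - <<'E'
from h import *
import pickle
P=robot.camera_params('wrist');im=snap('wrist','w7.png');pickle.dump(P,open('w7.pkl','wb'))
o=robot.observe();print(o['time'],o['qpos'].round(3),o['tool_pos'],o['tool_rot'],o['contact_force'])
print(proj('wrist',(.5334,.1597,.046)))
E
```

```text
16.6 [ 0.223  0.125  1.629  0.     1.389 -1.452] [0.4000745  0.16898174 0.30309401] [ 3.14151870e+00 -1.39221230e-03 -3.03746065e+00] [-0.46044657  0.39205359 -0.97008499]
(np.float64(301.9970562811086), np.float64(262.41387817248835))
```

View pics/w7.png

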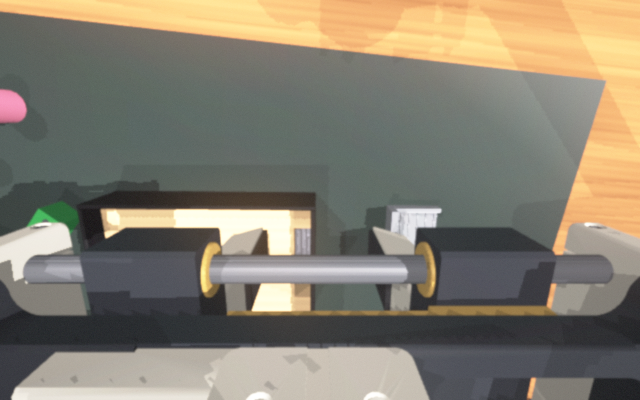

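The view shows three grey rod stripes in the slot at (302,240) and the tray standing at (412,222). Next I'll fly over to the blocks, staying clear of the lid.

Request:
{"method": "jog_arm", "body": {"deltas": [0,-0.3,0.1,0,0,0,0,-0.6,0.2,0,0,0,0,-0.9,0.3,0,0,0,0,-1,0.3,0,0,0], "claw": 0.85}}

```text
time: 16.93
tool_pos: [0.4009, 0.0664, 0.3345]
tool_rot: [-3.14, 0.0, -3.039]
contact_force: [0.9, 0.7, 0.1]
opening: 0.0764
```

Request:
{"method": "jog_arm", "body": {"deltas": [0,-0.3,0,0,0,0,0,-0.6,0,0,0,0,0,-0.9,0,0,0,0,0,-1,0,0,0,0]}}

```text
time: 17.27
tool_pos: [0.4003, -0.034, 0.3328]
tool_rot: [-3.141, -0.002, -3.04]
contact_force: [-0.1, -0.5, -0.5]
opening: 0.0781
```

Request:
{"method": "jog_arm", "body": {"deltas": [0.1,-0.3,0,0,0,0,0.1,-0.6,0,0,0,0,0.2,-0.9,0,0,0,0,0.2,-1,0,0,0,0]}}

```text
time: 17.6
tool_pos: [0.4213, -0.1341, 0.3326]
tool_rot: [3.141, -0.001, -3.04]
contact_force: [0.4, -1.0, 0.2]
opening: 0.0782
```

Request:
{"method": "jog_arm", "body": {"deltas": [0.1,-0.3,0,0,0,0,0.3,-0.6,0,0,0,0,0.4,-0.9,0,0,0,0,0.5,-1,0,0,0,0]}}

```text
time: 17.93
tool_pos: [0.4709, -0.234, 0.3323]
tool_rot: [3.141, -0.002, -3.039]
contact_force: [-0.5, 0.9, -0.2]
opening: 0.0779
```

Request:
{"method": "jog_arm", "body": {"deltas": [0.2,-0.25,0,0,0,0,0.4,-0.5,0,0,0,0,0.6,-0.75,0,0,0,0,0.8,-1,0,0,0,0]}}

```text
time: 18.27
tool_pos: [0.5515, -0.3314, 0.3326]
tool_rot: [3.14, -0.001, -3.037]
contact_force: [0.3, -1.2, 0.6]
opening: 0.0778
```

Request:
{"method": "jog_arm", "body": {"deltas": [0.3,-0.2,0,0,0,0,0.7,-0.4,0,0,0,0,0.7,-0.4,0,0,0,0,0.7,-0.4,0,0,0,0,0.7,-0.4,0,0,0,0]}}

```text
time: 18.68
tool_pos: [0.6206, -0.3704, 0.3315]
tool_rot: [3.139, -0.003, -3.037]
contact_force: [-0.6, 0.8, 0.3]
opening: 0.0783
```

```bash
cat >> h.py <<'E'
def blocks(save=None):
    P=robot.camera_params('wrist');im=snap('wrist',save);hsv=cv2.cvtColor(im,cv2.COLOR_RGB2HSV)
    m=((hsv[...,2]>105)&(hsv[...,1]<45)).astype(np.uint8);m[225:]=0
    m=cv2.morphologyEx(m,cv2.MORPH_OPEN,np.ones((3,3)))
    n,l,s,c=cv2.connectedComponentsWithStats(m)
    for k in range(1,n):
        if 300<s[k,4]<9000:
            p=cv2.findContours((l==k).astype(np.uint8),0,1)[0][0].reshape(-1,2)
            w=np.array([onz('wrist',u,v,.042,P)[:2] for u,v in p],np.float32);r=cv2.minAreaRect(w)
            print(s[k],'ctr',np.round(r[0],4),'size',np.round(r[1],4),'ang',round(r[2],1), 'V',int(hsv[l==k][:,2].mean()))
    return im,P
E
python3 - <<'E'
from h import *
o=robot.observe();print(o['time'],o['qpos'].round(3),o['tool_pos'],o['tool_rot'])
blocks('w8.png')
for X in[(.435,-.325,.042),(.508,-.424,.042),(.574,-.337,.042)]: print(proj('wrist',X))
E
```

```text
18.6833 [-0.644  0.735  0.608  0.     1.802 -2.32 ] [ 0.62060392 -0.37043048  0.33151657] [ 3.13878097e+00 -2.58462580e-03 -3.03681373e+00]
[   0    0   61   36 1593] ctr [ 0.464  -0.7549] size [0.0743 0.0406] ang 89.9 V 212
[ 497    0  143   69 8986] ctr [ 0.4143 -0.0629] size [0.0797 0.1957] ang 6.1 V 115
[349   9  36  38 998] ctr [ 0.434 -0.327] size [0.0429 0.045 ] ang 6.1 V 179
[ 262   55   46   49 1303] ctr [ 0.507  -0.4264] size [0.0483 0.046 ] ang 59.0 V 194
[ 322  115   53   46 1339] ctr [ 0.5742 -0.3329] size [0.0668 0.0384] ang 67.1 V 217
[   0  184   78   41 2526] ctr [ 0.7174 -0.7761] size [0.061  0.1225] ang 6.0 V 212
[ 505  213  135   12 1008] ctr [0.6561 0.0166] size [0.0172 0.202 ] ang 6.0 V 164
(np.float64(367.9342724002167), np.float64(29.26743837734088))
(np.float64(286.78307633766303), np.float64(80.6673707138268))
(np.float64(344.98136887465677), np.float64(137.53290552877155))
```

Block positions come out with the right sizes:
- Round: (0.434, -0.327)
- Square: (0.507, -0.426), edge at 59°
- Long: (0.574, -0.333), long axis at 67°

I'll take the long block first, turning the jaws to -22.9°.

Request:
{"method": "jog_arm", "body": {"deltas": [-0.02,0.02,-0.1,0,0,-0.07,-0.05,0.04,-0.2,0,0,-0.14,-0.07,0.06,-0.3,0,0,-0.21,-0.1,0.08,-0.4,0,0,-0.28,-0.116,0.094,-0.4,0,0,-0.33], "claw": 0.6}}

```text
time: 19.15
tool_pos: [0.6067, -0.3602, 0.2938]
tool_rot: [3.141, -0.002, 2.722]
contact_force: [-0.4, 0.0, 0.4]
opening: 0.0553
```

Request:
{"method": "jog_arm", "body": {"deltas": [-0.02,0.02,-0.1,0,0,-0.07,-0.05,0.04,-0.2,0,0,-0.14,-0.07,0.06,-0.3,0,0,-0.21,-0.1,0.08,-0.4,0,0,-0.28,-0.116,0.094,-0.4,0,0,-0.33]}}

```text
time: 19.57
tool_pos: [0.595, -0.3508, 0.2538]
tool_rot: [-3.141, -0.002, 2.203]
contact_force: [-0.0, 0.9, 0.2]
opening: 0.055
```

Request:
{"method": "jog_arm", "body": {"deltas": [-0.02,0.02,-0.1,0,0,-0.07,-0.05,0.04,-0.2,0,0,-0.14,-0.07,0.06,-0.3,0,0,-0.21,-0.1,0.08,-0.4,0,0,-0.28,-0.116,0.094,-0.4,0,0,-0.33]}}

```text
time: 19.98
tool_pos: [0.5833, -0.3413, 0.2138]
tool_rot: [-3.14, -0.001, 1.685]
contact_force: [0.5, 0.8, -0.4]
opening: 0.0552
```

Request:
{"method": "jog_arm", "body": {"deltas": [-0.02,0.02,-0.1,0,0,-0.07,-0.05,0.04,-0.2,0,0,-0.14,-0.07,0.06,-0.3,0,0,-0.21,-0.1,0.08,-0.4,0,0,-0.28,-0.116,0.094,-0.4,0,0,-0.331]}}

```text
time: 20.4
tool_pos: [0.5717, -0.3319, 0.1738]
tool_rot: [-3.14, -0.0, 1.165]
contact_force: [-0.1, 1.3, 0.2]
opening: 0.0555
```

Request:
{"method": "jog_arm", "body": {"deltas": [0,0,0,0,0,0,0,0,0,0,0,0]}}

```text
time: 20.57
tool_pos: [0.5732, -0.3331, 0.176]
tool_rot: [3.139, 0.001, 1.173]
contact_force: [0.3, -0.4, 0.7]
opening: 0.0552
```

```bash
python3 - <<'E'
from h import *
o=robot.observe();print(o['time'],o['qpos'].round(3),o['tool_pos'],o['tool_rot'],np.degrees(o['tool_rot'][2])-90)
# block still there? scene/side white blob near expected projection
for n in('scene','side'):
    im=snap(n);hsv=cv2.cvtColor(im,cv2.COLOR_RGB2HSV);u,v=proj(n,(.5742,-.3329,.042));print(n,u,v,im[int(v),int(u)])
E
```

```text
20.5667 [-0.642  0.644  1.193  0.     1.302 -0.244] [ 0.57324734 -0.33312286  0.17598761] [3.13933581e+00 5.05227070e-04 1.17322192e+00] -22.779335449964847
scene 264.8607560840167 165.80783729699476 [189 186 189]
side 391.40567599226085 275.89258820463965 [188 192 200]
```

Request:
{"method": "jog_arm", "body": {"deltas": [0.01,0,-0.3,0,0,0,0.01,0,-0.6,0,0,0,0.01,0,-0.8,0,0,0,0.01,0,-0.8,0,0,0]}}

```text
time: 21.0
tool_pos: [0.5724, -0.3321, 0.0896]
tool_rot: [-3.134, -0.002, 1.172]
contact_force: [-0.8, -0.0, -0.6]
opening: 0.0551
```

Request:
{"method": "jog_arm", "body": {"deltas": [0,0,-0.2,0,0,0,0,0,-0.4,0,0,0,0,0,-0.58,0,0,0,0,0,-0.6,0,0,0,0,0,-0.6,0,0,0]}}

```text
time: 21.42
tool_pos: [0.5747, -0.3337, 0.0345]
tool_rot: [-3.141, -0.0, 1.171]
contact_force: [0.2, 0.3, 0.2]
opening: 0.0551
```

Request:
{"method": "jog_arm", "body": {"deltas": [0,0,0,0,0,0,0,0,0,0,0,0,0,0,0,0,0,0,0,0,0,0,0,0,0,0,0,0,0,0], "claw": 0, "newtons": 30}}

```text
time: 21.83
tool_pos: [0.5747, -0.3339, 0.0355]
tool_rot: [3.141, 0.0, 1.171]
contact_force: [-3.0, 1.9, 5.5]
opening: 0.0359
```

Request:
{"method": "jog_arm", "body": {"deltas": [0,0,0,0,0,0,0,0,0,0,0,0]}}

```text
time: 22.0
tool_pos: [0.5746, -0.334, 0.0355]
tool_rot: [3.141, 0.0, 1.171]
contact_force: [-3.1, 1.0, 6.8]
opening: 0.036
```

The grip is 36 mm as expected. I'll lift, carry it over the long pocket and turn it +28.6°.

Request:
{"method": "jog_arm", "body": {"deltas": [0,0,0.1,0,0,0,0,0,0.3,0,0,0,0,0,0.6,0,0,0,0,0,0.9,0,0,0]}}

```text
time: 22.33
tool_pos: [0.5739, -0.3331, 0.1241]
tool_rot: [-3.139, -0.001, 1.171]
contact_force: [0.4, -1.3, -3.6]
opening: 0.036
```

Request:
{"method": "jog_arm", "body": {"deltas": [-0.1,0.1,0.3,0,0,0,-0.2,0.2,0.6,0,0,0,-0.2,0.3,0.75,0,0,0,-0.2,0.3,0.75,0,0,0]}}

```text
time: 22.67
tool_pos: [0.556, -0.303, 0.2041]
tool_rot: [3.134, 0.001, 1.172]
contact_force: [0.5, 0.9, -4.2]
opening: 0.0353
```

Request:
{"method": "jog_arm", "body": {"deltas": [-0.1,0.2,0,0,0,0.03,-0.2,0.4,0,0,0,0.06,-0.258,0.6,0,0,0,0.09,-0.258,0.8,0,0,0,0.12,-0.258,1,0,0,0,0.16]}}

```text
time: 23.08
tool_pos: [0.528, -0.203, 0.1975]
tool_rot: [-3.139, -0.001, 1.424]
contact_force: [0.6, -0.5, -4.0]
opening: 0.0355
```

Request:
{"method": "jog_arm", "body": {"deltas": [0,0.2,0,0,0,0.03,0,0.4,0,0,0,0.06,0,0.6,0,0,0,0.09,0,0.8,0,0,0,0.12,0,1,0,0,0,0.158]}}

```text
time: 23.5
tool_pos: [0.5284, -0.1029, 0.1975]
tool_rot: [-3.14, -0.001, 1.672]
contact_force: [0.5, 0.2, -3.6]
opening: 0.0357
```

Request:
{"method": "jog_arm", "body": {"deltas": [0,0.3,0,0,0,0,0,0.6,0,0,0,0,0,0.9,0,0,0,0,0,1,0,0,0,0,0,1,0,0,0,0]}}

```text
time: 23.92
tool_pos: [0.5283, -0.0014, 0.1978]
tool_rot: [-3.14, -0.001, 1.673]
contact_force: [-0.8, -0.2, -3.9]
opening: 0.0356
```

Request:
{"method": "jog_arm", "body": {"deltas": [0,0.105,-0.1,0,0,0,0,0.105,-0.3,0,0,0,0,0.105,-0.5,0,0,0,0,0.105,-0.5,0,0,0,0,0.105,-0.5,0,0,0]}}

```text
time: 24.33
tool_pos: [0.528, 0.0062, 0.1476]
tool_rot: [-3.138, -0.001, 1.669]
contact_force: [-0.1, 0.2, -4.2]
opening: 0.0355
```

Request:
{"method": "jog_arm", "body": {"deltas": [0,0,0,0,0,0,0,0,0,0,0,0,0,0,0,0,0,0]}}

```text
time: 24.58
tool_pos: [0.5295, 0.0065, 0.1501]
tool_rot: [3.139, 0.0, 1.67]
contact_force: [-0.7, -0.9, -4.1]
opening: 0.0355
```

```bash
python3 - <<'E'
from h import *
o=robot.observe();print(o['time'],o['qpos'].round(3),o['tool_pos'],o['tool_rot'],np.degrees(o['tool_rot'][2])-90,o['contact_force'])
s=snap('side')
w=snap('wrist','w9.png')
cv2.imwrite('pics/c9.png',np.vstack([cv2.resize(w[:230,100:540,::-1],(800,360)), np.hstack([cv2.resize(s[130:240,260:380,::-1],(262,240),interpolation=3),cv2.resize(snap('scene')[180:280,270:390,::-1],(288,240),interpolation=3),np.zeros((240,250,3),np.uint8)])]))
E
```

```text
24.5833 [-0.133  0.436  1.641 -0.     1.063 -0.231] [0.52946684 0.0064754  0.15007534] [3.13947992e+00 4.99955940e-04 1.66958557e+00] 5.660206484524892 [-0.65892826 -0.87831113 -4.06563213]
```

View pics/c9.png

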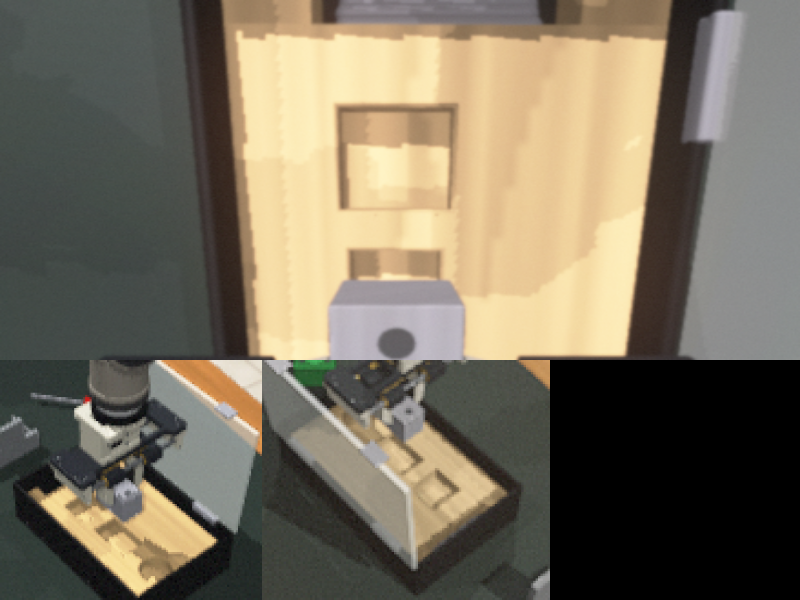

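The held long block and the pockets are visible (the rods too, at the top). I'll check the block's +y end face and the pocket edge numerically.

```bash
python3 - <<'E'
from h import *
c=np.load('case.npz');R=c['R'];t=c['t']
P=robot.camera_params('wrist');f=lambda u,v,z:(R.T@(onz('wrist',100+u*.55,v*.639,z,P)[:2]-t)).round(4)
print('tcp',R.T@(robot.observe()['tool_pos'][:2]-t))
print('top edge',f(330,305,.1566),f(464,305,.1566),'bot',f(343,283,.1146),f(450,283,.1146))
print('sq',[f(*p,.046) for p in[(336,104),(457,104),(453,209),(341,209)]],'exp x -.0445/.0045 y .0845/.0355')
print('long',f(348,249,.046),f(441,249,.046),'exp -.0405/.0005 y .0145')
im=cv2.imread('pics/w9.png');cv2.imwrite('pics/blk.png',im[150:225])
E
```

```text
tcp [-0.01964154 -0.01986098]
top edge [-0.036   0.0128] [-0.0013  0.0128] bot [-0.0365  0.0112] [-0.0009  0.0111]
sq [array([-0.0437,  0.0858]), array([0.0068, 0.0857]), array([0.0063, 0.0359]), array([-0.0429,  0.036 ])] exp x -.0445/.0045 y .0845/.0355
long [-0.0403  0.0156] [0.0015 0.0155] exp -.0405/.0005 y .0145
```

Block and pocket agree within 1 mm. I'll insert with a +0.7 mm y nudge.

Request:
{"method": "jog_arm", "body": {"deltas": [0,0.007,-0.2,0,0,0,0,0.007,-0.4,0,0,0,0,0.007,-0.55,0,0,0,0,0.007,-0.6,0,0,0,0,0.007,-0.6,0,0,0]}}

```text
time: 25.15
tool_pos: [0.5281, 0.0076, 0.0881]
tool_rot: [-3.139, -0.001, 1.67]
contact_force: [-0.4, -0.0, -3.9]
opening: 0.0358
```

Request:
{"method": "jog_arm", "body": {"deltas": [0,0,-0.05,0,0,0,0,0,-0.1,0,0,0,0,0,-0.15,0,0,0,0,0,-0.2,0,0,0,0,0,-0.2,0,0,0]}}

```text
time: 25.57
tool_pos: [0.5283, 0.0075, 0.0682]
tool_rot: [-3.14, -0.0, 1.67]
contact_force: [-0.5, 0.0, -5.1]
opening: 0.0357
```

Request:
{"method": "jog_arm", "body": {"deltas": [0,0,-0.02,0,0,0,0,0,-0.04,0,0,0,0,0,-0.058,0,0,0,0,0,-0.058,0,0,0]}}

```text
time: 25.9
tool_pos: [0.5287, 0.0075, 0.063]
tool_rot: [-3.141, -0.0, 1.67]
contact_force: [-0.6, 0.1, -4.3]
opening: 0.0357
```

Request:
{"method": "jog_arm", "body": {"deltas": [0,0,0,0,0,0,0,0,0,0,0,0,0,0,0,0,0,0,0,0,0,0,0,0,0,0,0,0,0,0], "claw": 0.6}}

```text
time: 26.32
tool_pos: [0.5291, 0.0074, 0.0636]
tool_rot: [3.141, 0.0, 1.67]
contact_force: [0.4, -0.3, 0.5]
opening: 0.055
```

Request:
{"method": "jog_arm", "body": {"deltas": [0,0,0.2,0,0,0,0,0,0.5,0,0,0,0,0,0.8,0,0,0,0,0,1,0,0,0]}}

```text
time: 26.65
tool_pos: [0.5296, 0.0074, 0.166]
tool_rot: [3.139, 0.001, 1.67]
contact_force: [0.1, 0.0, 0.3]
opening: 0.0551
```

Request:
{"method": "jog_arm", "body": {"deltas": [-0.1,-0.2,0.3,0,0,0,-0.2,-0.4,0.6,0,0,0,-0.2,-0.6,1,0,0,0,-0.2,-0.8,1,0,0,0]}}

```text
time: 26.98
tool_pos: [0.5108, -0.0736, 0.2703]
tool_rot: [3.131, 0.004, 1.671]
contact_force: [0.9, -0.0, 0.6]
opening: 0.0552
```

The long block is released. Before the square, I'll check that the two remaining blocks haven't been knocked, by differencing the fixed cameras against the start, and that the long block is seated.

```bash
cat >> h.py <<'E'
def moved():
    for n in('scene','side'):
        im=snap(n)[:,:,::-1].astype(int);r=cv2.imread(f'pics/{n}0.png').astype(int)
        for k,X in dict(round=(.434,-.327,.025),sq=(.507,-.4264,.025)).items():
            u,v=map(int,proj(n,X));s=np.s_[v-14:v+15,u-14:u+15];D=np.abs(im[s]-r[s]).max(2);print(n,k,'changed px',(D>40).sum())
E
python3 - <<'E'
from h import *
moved(); im,P=blocks('w10.png')
c=np.load('case.npz');print('nest_long',c['t']+c['R']@(-.02,-.02), proj('wrist',(*(c['t']+c['R']@(-.02,-.02)),.068)))
E
```

```text
scene round changed px 156
scene sq changed px 64
side round changed px 0
side sq changed px 21
[ 325   77   36   63 2130] ctr [0.5325 0.0055] size [0.04   0.0689] ang 4.8 V 224
[621 175  19  50 508] ctr [ 0.9046 -0.0714] size [0.0223 0.0661] ang 20.6 V 183
nest_long [0.52875676 0.00648455] (np.float64(342.59903390761474), np.float64(108.60891337421613))
```

The long block's top fits the seated height (37 × 64 mm when scaled to z = 0.068). Small changes in the scene camera look like arm shadow, so I'll re-measure the square and round from above to be sure.

Request:
{"method": "jog_arm", "body": {"deltas": [0,-0.3,0.1,0,0,-0.03,-0.1,-0.6,0.2,0,0,-0.05,-0.13,-0.9,0.3,0,0,-0.08,-0.13,-0.91,0.3,0,0,-0.08], "claw": 0.75}}

```text
time: 27.47
tool_pos: [0.4957, -0.1668, 0.2937]
tool_rot: [3.141, 0.002, 1.539]
contact_force: [-0.5, 0.4, 0.3]
opening: 0.0689
```

Request:
{"method": "jog_arm", "body": {"deltas": [0,-0.3,0,0,0,-0.03,-0.1,-0.6,0,0,0,-0.05,-0.13,-0.9,0,0,0,-0.08,-0.13,-0.91,0,0,0,-0.08]}}

```text
time: 27.8
tool_pos: [0.4821, -0.2574, 0.2915]
tool_rot: [-3.139, 0.0, 1.414]
contact_force: [0.1, 0.1, -0.5]
opening: 0.0689
```

Request:
{"method": "jog_arm", "body": {"deltas": [0,-0.3,0,0,0,-0.03,-0.1,-0.6,0,0,0,-0.05,-0.13,-0.9,0,0,0,-0.08,-0.13,-0.91,0,0,0,-0.08]}}

```text
time: 28.13
tool_pos: [0.4692, -0.3483, 0.2913]
tool_rot: [-3.14, 0.0, 1.289]
contact_force: [-0.2, -0.4, -0.7]
opening: 0.069
```

Request:
{"method": "jog_arm", "body": {"deltas": [0,-0.3,0,0,0,-0.03,-0.1,-0.6,0,0,0,-0.05,-0.13,-0.9,0,0,0,-0.08,-0.13,-0.91,0,0,0,-0.08]}}

```text
time: 28.47
tool_pos: [0.4562, -0.4391, 0.2911]
tool_rot: [-3.14, 0.0, 1.163]
contact_force: [-0.3, 0.5, -0.6]
opening: 0.0689
```

Request:
{"method": "jog_arm", "body": {"deltas": [0,-0.3,0,0,0,-0.03,-0.1,-0.6,0,0,0,-0.05,-0.13,-0.9,0,0,0,-0.088,-0.13,-0.91,0,0,0,-0.088,-0.13,-0.91,0,0,0,-0.088]}}

```text
time: 28.88
tool_pos: [0.4443, -0.5269, 0.2911]
tool_rot: [-3.139, -0.002, 1.03]
contact_force: [-0.3, -0.4, -0.9]
opening: 0.0689
```

```bash
python3 - <<'E'
from h import *
o=robot.observe();print(o['time'],o['qpos'].round(3),o['tool_pos'],o['tool_rot'],np.degrees(o['tool_rot'][2])-90)
blocks('w11.png')
for X in[(.434,-.327,.042),(.507,-.426,.042)]: print(proj('wrist',X))
E
```

```text
28.8833 [-9.82e-01  6.46e-01  8.79e-01  1.00e-03  1.62e+00 -4.41e-01] [ 0.44433602 -0.52687765  0.29106862] [-3.13891512e+00 -2.13063978e-03  1.02972373e+00] -31.001176123255135
[123   0  36  37 647] ctr [ 0.365  -0.2661] size [0.0303 0.04  ] ang 25.6 V 254
[ 154    0   92   90 3990] ctr [ 0.42   -0.3235] size [0.1242 0.074 ] ang 87.4 V 149
[ 300   57   40   42 1619] ctr [ 0.5059 -0.4284] size [0.0464 0.0471] ang 59.0 V 226
[ 518  159  122   66 4245] ctr [ 0.7345 -0.7312] size [0.0881 0.1644] ang 59.1 V 243
(np.float64(222.220678575933), np.float64(33.195148487972205))
(np.float64(319.11010702837103), np.float64(76.49788758209289))
```

The square is confirmed at (0.5065, -0.4274), edge at 59°. Picking it.

Request:
{"method": "jog_arm", "body": {"deltas": [0.2,0.3,-0.2,0,0,0,0.4,0.6,-0.4,0,0,0,0.622,0.9,-0.7,0,0,0,0.622,0.9,-0.8,0,0,0,0.622,0.9,-0.8,0,0,0]}}

```text
time: 29.35
tool_pos: [0.5073, -0.4315, 0.2099]
tool_rot: [-3.135, -0.003, 1.036]
contact_force: [-0.6, 0.5, -1.1]
opening: 0.069
```

Request:
{"method": "jog_arm", "body": {"deltas": [0,0.095,-0.3,0,0,0,0,0.095,-0.6,0,0,0,0,0.095,-0.9,0,0,0,0,0.095,-1,0,0,0,0,0.095,-1,0,0,0]}}

```text
time: 29.77
tool_pos: [0.5051, -0.4268, 0.1114]
tool_rot: [-3.137, -0.001, 1.03]
contact_force: [-0.7, 0.1, -0.6]
opening: 0.0687
```

Request:
{"method": "jog_arm", "body": {"deltas": [0,0,-0.2,0,0,0,0,0,-0.4,0,0,0,0,0,-0.6,0,0,0,0,0,-0.765,0,0,0,0,0,-0.765,0,0,0]}}

```text
time: 30.18
tool_pos: [0.5055, -0.4277, 0.0359]
tool_rot: [-3.139, -0.001, 1.029]
contact_force: [-0.2, -0.2, 0.3]
opening: 0.0693
```

Request:
{"method": "jog_arm", "body": {"deltas": [0,0,0,0,0,0,0,0,0,0,0,0,0,0,0,0,0,0,0,0,0,0,0,0,0,0,0,0,0,0], "claw": 0}}

```text
time: 30.6
tool_pos: [0.5063, -0.4285, 0.0384]
tool_rot: [3.14, 0.001, 1.029]
contact_force: [-1.7, 0.2, 5.7]
opening: 0.0437
```

Request:
{"method": "jog_arm", "body": {"deltas": [0,0,0,0,0,0,0,0,0,0,0,0,0,0,0,0,0,0]}}

```text
time: 30.85
tool_pos: [0.5063, -0.4285, 0.0383]
tool_rot: [3.14, 0.001, 1.029]
contact_force: [-2.2, 0.1, 6.7]
opening: 0.0435
```

Request:
{"method": "jog_arm", "body": {"deltas": [0,0,0.1,0,0,0,0,0,0.3,0,0,0,0,0,0.6,0,0,0,0,0,0.9,0,0,0]}}

```text
time: 31.18
tool_pos: [0.5054, -0.4273, 0.127]
tool_rot: [-3.139, -0.001, 1.029]
contact_force: [0.9, -0.7, -2.8]
opening: 0.0439
```

Request:
{"method": "jog_arm", "body": {"deltas": [0,0.1,0.3,0,0,0,0,0.2,0.6,0,0,0,0,0.3,0.7,0,0,0,0,0.3,0.7,0,0,0]}}

```text
time: 31.52
tool_pos: [0.5072, -0.397, 0.2002]
tool_rot: [3.136, 0.001, 1.031]
contact_force: [0.4, 0.0, -2.3]
opening: 0.0439
```

Request:
{"method": "jog_arm", "body": {"deltas": [0,0.2,0,0,0,0.02,0,0.45,0,0,0,0.05,0,0.7,0,0,0,0.08,0,1,0,0,0,0.102]}}

```text
time: 31.85
tool_pos: [0.5049, -0.2973, 0.1939]
tool_rot: [-3.138, -0.001, 1.191]
contact_force: [0.9, 0.1, -2.7]
opening: 0.0437
```

Request:
{"method": "jog_arm", "body": {"deltas": [0,0.25,0,0,0,0.02,0,0.5,0,0,0,0.05,0,0.75,0,0,0,0.08,0,1,0,0,0,0.102]}}

```text
time: 32.18
tool_pos: [0.5049, -0.1965, 0.1943]
tool_rot: [-3.138, -0.001, 1.352]
contact_force: [0.7, -0.2, -3.0]
opening: 0.0438
```

Request:
{"method": "jog_arm", "body": {"deltas": [0,0.25,0,0,0,0.02,0,0.5,0,0,0,0.05,0,0.75,0,0,0,0.08,0,1,0,0,0,0.102]}}

```text
time: 32.52
tool_pos: [0.5048, -0.0967, 0.1945]
tool_rot: [-3.138, -0.001, 1.512]
contact_force: [-0.0, 0.2, -2.1]
opening: 0.0439
```

Request:
{"method": "jog_arm", "body": {"deltas": [0.05,0.25,0,0,0,0.02,0.1,0.5,0,0,0,0.05,0.144,0.75,0,0,0,0.08,0.144,1,0,0,0,0.102]}}

```text
time: 32.85
tool_pos: [0.52, 0.0031, 0.1945]
tool_rot: [-3.139, -0.001, 1.672]
contact_force: [0.9, -0.2, -3.3]
opening: 0.0437
```

Request:
{"method": "jog_arm", "body": {"deltas": [0,0.25,-0.1,0,0,0,0,0.5,-0.3,0,0,0,0,0.75,-0.4,0,0,0,0,0.846,-0.5,0,0,0,0,0.846,-0.5,0,0,0]}}

```text
time: 33.27
tool_pos: [0.5181, 0.0883, 0.143]
tool_rot: [-3.135, -0.001, 1.673]
contact_force: [-0.7, 0.7, -3.6]
opening: 0.0436
```

Request:
{"method": "jog_arm", "body": {"deltas": [0,0,0,0,0,0,0,0,0,0,0,0,0,0,0,0,0,0]}}

```text
time: 33.52
tool_pos: [0.5209, 0.0854, 0.1471]
tool_rot: [3.141, 0.0, 1.669]
contact_force: [-1.2, -0.7, -2.7]
opening: 0.0432
```

```bash
python3 - <<'E'
from h import *
o=robot.observe();print(o['time'],o['qpos'].round(3),o['tool_pos'],o['tool_rot'],np.degrees(o['tool_rot'][2])-90,o['contact_force'])
c=np.load('case.npz');R=c['R'];t=c['t'];print('case',R.T@(o['tool_pos'][:2]-t))
P=robot.camera_params('wrist');im=snap('wrist','w12.png')
z=o['tool_pos'][2]-.0383+.042;g=lambda x,y,z:proj('wrist',(*(t+R@(x,y)),z),P)
print('z top',z,'pred top +y edge',g(-.042,.082,z),g(.002,.082,z),'bottom',g(-.042,.082,z-.042),g(.002,.082,z-.042),'pocket edge',g(-.0445,.0845,.046),g(.0045,.0845,.046))
cv2.imwrite('pics/c12.png',cv2.resize(im[100:240,220:420,::-1],(800,560),interpolation=3))
E
```

```text
33.5167 [ 0.017  0.437  1.648 -0.     1.055 -0.08 ] [0.52087911 0.08541548 0.1471078 ] [3.14065051e+00 4.38251999e-04 1.66876584e+00] 5.613239392268696 [-1.220574   -0.66537157 -2.70873742]
case [-0.01990107  0.05932301]
z top 0.15080779575818834 pred top +y edge (np.float64(271.1107116836892), np.float64(213.15965747665712)) (np.float64(361.12519682498487), np.float64(212.93431058394575)) bottom (np.float64(280.9438309397548), np.float64(193.06747743345926)) (np.float64(351.82642097601774), np.float64(192.89214869636035)) pocket edge (np.float64(286.58856386313334), np.float64(172.0967811065051)) (np.float64(346.6386674929046), np.float64(171.95012434473708))
```

View pics/c12.png

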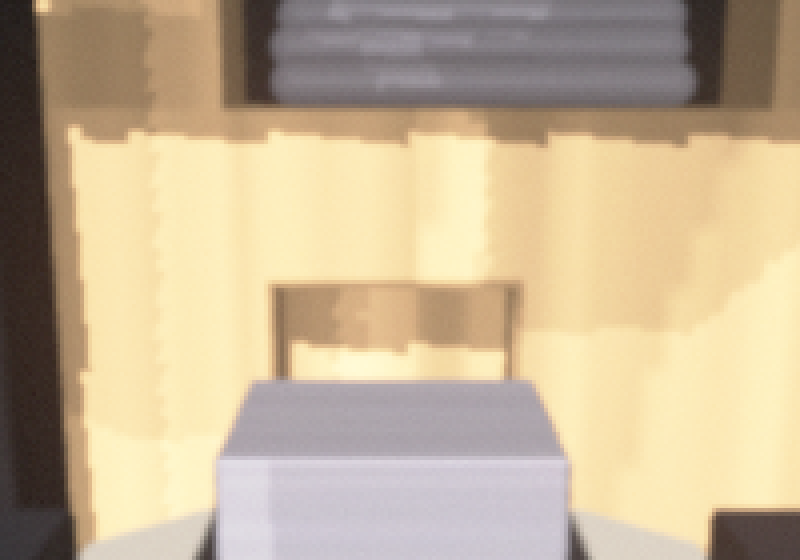

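All three rods lie in the slot, below the deck. The block needs about +0.8 mm in x and +2 mm in y relative to the pocket. Inserting.

Request:
{"method": "jog_arm", "body": {"deltas": [0.006,0.02,-0.2,0,0,0,0.006,0.02,-0.4,0,0,0,0.006,0.02,-0.55,0,0,0,0.006,0.02,-0.57,0,0,0,0.006,0.02,-0.57,0,0,0]}}

```text
time: 33.98
tool_pos: [0.5208, 0.0879, 0.0895]
tool_rot: [-3.14, -0.0, 1.669]
contact_force: [0.1, 0.3, -3.5]
opening: 0.0438
```

Request:
{"method": "jog_arm", "body": {"deltas": [0,0,-0.05,0,0,0,0,0,-0.1,0,0,0,0,0,-0.15,0,0,0,0,0,-0.17,0,0,0,0,0,-0.17,0,0,0]}}

```text
time: 34.4
tool_pos: [0.5207, 0.0886, 0.0723]
tool_rot: [-3.141, -0.0, 1.67]
contact_force: [-0.3, 0.2, -2.7]
opening: 0.0438
```

Request:
{"method": "jog_arm", "body": {"deltas": [0,0,-0.02,0,0,0,0,0,-0.04,0,0,0,0,0,-0.065,0,0,0,0,0,-0.065,0,0,0]}}

```text
time: 34.73
tool_pos: [0.5208, 0.0886, 0.0658]
tool_rot: [-3.141, -0.0, 1.67]
contact_force: [0.5, -0.5, -2.5]
opening: 0.0437
```

Request:
{"method": "jog_arm", "body": {"deltas": [0,0,0,0,0,0,0,0,0,0,0,0,0,0,0,0,0,0,0,0,0,0,0,0,0,0,0,0,0,0], "claw": 0.7}}

```text
time: 35.15
tool_pos: [0.5212, 0.0886, 0.0665]
tool_rot: [3.141, 0.0, 1.67]
contact_force: [-0.8, 0.8, 0.3]
opening: 0.0639
```

Request:
{"method": "jog_arm", "body": {"deltas": [0,0,0.2,0,0,0,0,0,0.5,0,0,0,0,0,0.8,0,0,0,0,0,1,0,0,0]}}

```text
time: 35.48
tool_pos: [0.5217, 0.0886, 0.169]
tool_rot: [3.139, 0.0, 1.67]
contact_force: [1.3, -0.5, -0.1]
opening: 0.0646
```

Request:
{"method": "jog_arm", "body": {"deltas": [0,-0.2,0.3,0,0,0,0,-0.4,0.6,0,0,0,0,-0.6,0.9,0,0,0,0,-0.8,1,0,0,0,0,-1,1,0,0,0]}}

```text
time: 35.9
tool_pos: [0.5223, -0.0125, 0.27]
tool_rot: [3.135, 0.002, 1.67]
contact_force: [0.7, 0.4, -0.8]
opening: 0.0642
```

```bash
python3 - <<'E'
from h import *
o=robot.observe();print(o['time'],o['tool_pos'])
moved(); im,P=blocks('w13.png')
c=np.load('case.npz');print('nest_sq',c['t']+c['R']@(-.02,.06))
E
```

```text
35.9 [ 0.52229819 -0.01248449  0.2700286 ]
scene round changed px 147
scene sq changed px 223
side round changed px 0
side sq changed px 352
[304  17  76  13 966] ctr [0.532  0.1558] size [0.0819 0.0117] ang 5.6 V 124
[ 305   62   43   46 1906] ctr [0.5218 0.0911] size [0.0482 0.0483] ang 5.6 V 222
[ 603   80   37  145 2775] ctr [0.8859 0.0393] size [0.0446 0.1794] ang 20.4 V 243
[ 311  134   33   58 1876] ctr [0.5321 0.0022] size [0.0389 0.0695] ang 5.2 V 219
nest_sq [0.5207126  0.08607909]
```

Both seated blocks read about 45 × 45 and 36 × 65 mm at z = 0.068, so both are seated. The round block hasn't moved. I'll measure it once more, closer.

Request:
{"method": "jog_arm", "body": {"deltas": [-0.05,-0.25,0,0,0,0,-0.1,-0.5,0,0,0,0,-0.15,-0.75,0,0,0,0,-0.184,-0.875,0,0,0,0]}}

```text
time: 36.38
tool_pos: [0.5021, -0.0999, 0.2656]
tool_rot: [-3.14, -0.0, 1.67]
contact_force: [0.3, -0.5, -0.7]
opening: 0.0643
```

Request:
{"method": "jog_arm", "body": {"deltas": [-0.05,-0.25,0,0,0,0,-0.1,-0.5,0,0,0,0,-0.15,-0.75,0,0,0,0,-0.184,-0.875,0,0,0,0]}}

```text
time: 36.72
tool_pos: [0.4838, -0.1876, 0.2656]
tool_rot: [-3.141, -0.0, 1.669]
contact_force: [0.1, 0.8, -0.1]
opening: 0.0645
```

Request:
{"method": "jog_arm", "body": {"deltas": [-0.05,-0.25,0,0,0,0,-0.1,-0.5,0,0,0,0,-0.15,-0.75,0,0,0,0,-0.184,-0.875,0,0,0,0]}}

```text
time: 37.05
tool_pos: [0.4656, -0.2751, 0.2657]
tool_rot: [-3.141, -0.0, 1.669]
contact_force: [-0.1, 0.2, 0.2]
opening: 0.0644
```

Request:
{"method": "jog_arm", "body": {"deltas": [-0.05,-0.25,0,0,0,0,-0.1,-0.5,0,0,0,0,-0.15,-0.75,0,0,0,0,-0.184,-0.875,0,0,0,0]}}

```text
time: 37.38
tool_pos: [0.4473, -0.3626, 0.2657]
tool_rot: [-3.141, -0.0, 1.669]
contact_force: [-0.5, 0.7, 0.2]
opening: 0.0641
```

Request:
{"method": "jog_arm", "body": {"deltas": [-0.05,-0.25,0,0,0,0,-0.1,-0.5,0,0,0,0,-0.15,-0.75,0,0,0,0,-0.184,-0.875,0,0,0,0,-0.184,-0.875,0,0,0,0]}}

```text
time: 37.8
tool_pos: [0.4285, -0.4501, 0.2654]
tool_rot: [-3.141, -0.001, 1.668]
contact_force: [-0.1, 1.0, -0.1]
opening: 0.0642
```

```bash
python3 - <<'E'
from h import *
o=robot.observe();print(o['time'],o['tool_pos'],o['qpos'].round(2))
im,P=blocks('w14.png')
u,v=map(int,proj('wrist',(.434,-.327,.042)));print(u,v)
hsv=cv2.cvtColor(im,cv2.COLOR_RGB2HSV)[max(v-45,0):v+45,u-45:u+45]
for T in(140,170,190,210):
    m=((hsv[...,2]>T)&(hsv[...,1]<45)).astype(np.uint8);n,l,s,c=cv2.connectedComponentsWithStats(m);k=l[min(45,v),45] or 1+np.argmax(s[1:,4])
    p=cv2.findContours((l==k).astype(np.uint8),0,1)[0][0].reshape(-1,2);cc,r=cv2.minEnclosingCircle(p);e=onz('wrist',cc[0]+u-45,cc[1]+max(v-45,0),.042,P)
    print(T,s[k],e[:2].round(4),r)
E
```

```text
37.8 [ 0.42851366 -0.45014184  0.26542308] [-0.93  0.51  1.19 -0.    1.45 -1.03]
[257   0  34  25 517] ctr [ 0.3647 -0.2771] size [0.0352 0.023 ] ang 5.6 V 254
[ 580    3   60   57 2495] ctr [ 0.7312 -0.264 ] size [0.0627 0.05  ] ang 20.3 V 153
[ 177    4   28   78 1225] ctr [ 0.2751 -0.318 ] size [0.0295 0.0779] ang 1.0 V 109
[ 179  124   40   89 1869] ctr [ 0.284  -0.4583] size [0.0477 0.1084] ang 0.9 V 110
332 70
140 [  26   22   40   44 1387] [ 0.4336 -0.3268] 21.76116180419922
170 [  26   22   40   43 1227] [ 0.4331 -0.3267] 21.295801162719727
190 [  26   22   40   43 1168] [ 0.4336 -0.3266] 21.10110092163086
210 [  27   23   38   41 1120] [ 0.433  -0.3266] 20.880712509155273
```

Request:
{"method": "jog_arm", "body": {"deltas": [0.05,0.3,-0.1,0,0,0,0.05,0.6,-0.3,0,0,0,0.05,0.9,-0.5,0,0,0,0.05,1,-0.5,0,0,0]}}

```text
time: 38.18
tool_pos: [0.4327, -0.3416, 0.2125]
tool_rot: [-3.137, -0.009, 1.673]
contact_force: [0.1, 1.2, 0.5]
opening: 0.0644
```

Request:
{"method": "jog_arm", "body": {"deltas": [0,0.1,-0.3,0,0,0,0,0.235,-0.6,0,0,0,0,0.235,-0.8,0,0,0,0,0.235,-0.8,0,0,0,0,0.235,-0.8,0,0,0]}}

```text
time: 38.6
tool_pos: [0.4344, -0.3244, 0.1366]
tool_rot: [-3.141, -0.001, 1.671]
contact_force: [0.0, -1.0, 0.1]
opening: 0.0639
```

Request:
{"method": "jog_arm", "body": {"deltas": [0,0,-0.3,0,0,0,0,0,-0.6,0,0,0,0,0,-0.9,0,0,0,0,0,-1,0,0,0,0,0,-1,0,0,0]}}

```text
time: 39.02
tool_pos: [0.4338, -0.3251, 0.0356]
tool_rot: [-3.14, -0.002, 1.67]
contact_force: [0.2, 1.6, 0.4]
opening: 0.0643
```

Request:
{"method": "jog_arm", "body": {"deltas": [0,0,0,0,0,0,0,0,0,0,0,0,0,0,0,0,0,0,0,0,0,0,0,0,0,0,0,0,0,0], "claw": 0}}

```text
time: 39.43
tool_pos: [0.4346, -0.3262, 0.038]
tool_rot: [3.14, 0.002, 1.67]
contact_force: [-1.6, 0.2, 7.4]
opening: 0.0435
```

Request:
{"method": "jog_arm", "body": {"deltas": [0,0,0,0,0,0,0,0,0,0,0,0,0,0,0,0,0,0]}}

```text
time: 39.68
tool_pos: [0.4346, -0.3262, 0.038]
tool_rot: [3.14, 0.002, 1.67]
contact_force: [-1.7, -0.2, 6.8]
opening: 0.0433
```

Request:
{"method": "jog_arm", "body": {"deltas": [0,0,0.1,0,0,0,0,0,0.3,0,0,0,0,0,0.6,0,0,0,0,0,0.9,0,0,0]}}

```text
time: 40.02
tool_pos: [0.4335, -0.3248, 0.1273]
tool_rot: [-3.14, -0.002, 1.67]
contact_force: [-0.1, -0.7, -3.0]
opening: 0.0434
```

Request:
{"method": "jog_arm", "body": {"deltas": [0.1,0.1,0.3,0,0,0,0.2,0.3,0.6,0,0,0,0.3,0.5,0.7,0,0,0,0.3,0.5,0.7,0,0,0]}}

```text
time: 40.35
tool_pos: [0.4664, -0.2732, 0.2005]
tool_rot: [3.136, 0.003, 1.672]
contact_force: [-0.4, 0.9, -2.7]
opening: 0.0429
```

Request:
{"method": "jog_arm", "body": {"deltas": [0.1,0.25,0,0,0,0,0.2,0.5,0,0,0,0,0.3,0.75,0,0,0,0,0.4,1,0,0,0,0]}}

```text
time: 40.68
tool_pos: [0.5038, -0.1744, 0.1963]
tool_rot: [-3.141, -0.0, 1.67]
contact_force: [0.6, -0.7, -2.5]
opening: 0.0429
```

Request:
{"method": "jog_arm", "body": {"deltas": [0.1,0.25,-0.1,0,0,0,0.2,0.5,-0.3,0,0,0,0.3,0.75,-0.5,0,0,0,0.33,0.98,-0.5,0,0,0,0.33,0.98,-0.5,0,0,0]}}

```text
time: 41.1
tool_pos: [0.5361, -0.0734, 0.1448]
tool_rot: [-3.138, -0.003, 1.673]
contact_force: [-0.2, -0.3, -2.1]
opening: 0.043
```

Request:
{"method": "jog_arm", "body": {"deltas": [0,0,0,0,0,0,0,0,0,0,0,0,0,0,0,0,0,0]}}

```text
time: 41.35
tool_pos: [0.537, -0.0784, 0.1467]
tool_rot: [3.141, 0.001, 1.669]
contact_force: [0.8, -0.4, -2.5]
opening: 0.0429
```

```bash
python3 - <<'E'
from h import *
o=robot.observe();print(o['time'],o['tool_pos'],np.degrees(o['tool_rot'][2])-90,o['contact_force'])
c=np.load('case.npz');R=c['R'];t=c['t'];print('case',R.T@(o['tool_pos'][:2]-t), 'nest',t+R@(-.02,-.105))
P=robot.camera_params('wrist');im=snap('wrist','w15.png')
tc=R.T@(o['tool_pos'][:2]-t);zt=o['tool_pos'][2]-.038+.042
g=lambda x,y,z:np.round(proj('wrist',(*(t+R@(x,y)),z),P),1)
print('pred block top +y pt',g(*(tc+[0,.022]),zt),'bottom',g(*(tc+[0,.022]),zt-.042),'sides bottom',g(*(tc+[.022,0]),zt-.042),'pocket +y',g(-.02,-.0805,.046))
cv2.imwrite('pics/c15.png',cv2.resize(im[100:240,220:420,::-1],(800,560),interpolation=3))
E
```

```text
41.35 [ 0.53700344 -0.07842006  0.1467037 ] 5.631715226660077 [ 0.7623347  -0.44382799 -2.53727237]
case [-0.02033244 -0.10530351] nest [ 0.53730367 -0.07808466]
pred block top +y pt [316.3 214.6] bottom [316.6 194.2] sides bottom [351.1 227.6] pocket +y [317.2 172.6]
```

View pics/c15.png

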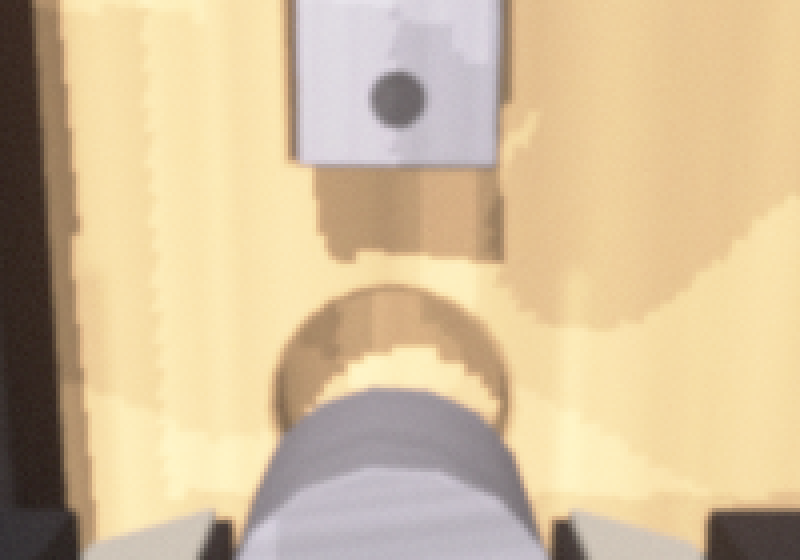

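The block sits about 2.5 mm short in y relative to the pocket. I'll correct that and insert. The long block is visibly seated.

Request:
{"method": "jog_arm", "body": {"deltas": [0,0.025,-0.2,0,0,0,0,0.025,-0.4,0,0,0,0,0.025,-0.55,0,0,0,0,0.025,-0.57,0,0,0,0,0.025,-0.57,0,0,0]}}

```text
time: 41.82
tool_pos: [0.5365, -0.0756, 0.0888]
tool_rot: [-3.14, -0.0, 1.669]
contact_force: [0.6, -0.4, -1.2]
opening: 0.043
```

Request:
{"method": "jog_arm", "body": {"deltas": [0,0,-0.05,0,0,0,0,0,-0.1,0,0,0,0,0,-0.15,0,0,0,0,0,-0.17,0,0,0,0,0,-0.17,0,0,0]}}

```text
time: 42.23
tool_pos: [0.5368, -0.0748, 0.0719]
tool_rot: [-3.141, -0.0, 1.67]
contact_force: [-0.5, -1.0, -2.8]
opening: 0.0437
```

Request:
{"method": "jog_arm", "body": {"deltas": [0,0,-0.02,0,0,0,0,0,-0.04,0,0,0,0,0,-0.065,0,0,0,0,0,-0.065,0,0,0]}}

```text
time: 42.57
tool_pos: [0.5368, -0.0748, 0.0653]
tool_rot: [-3.141, -0.0, 1.67]
contact_force: [-0.3, 0.6, -2.2]
opening: 0.0432
```

Request:
{"method": "jog_arm", "body": {"deltas": [0,0,0,0,0,0,0,0,0,0,0,0,0,0,0,0,0,0,0,0,0,0,0,0,0,0,0,0,0,0], "claw": 0.7}}

```text
time: 42.98
tool_pos: [0.5372, -0.075, 0.066]
tool_rot: [3.141, 0.0, 1.67]
contact_force: [-0.4, -0.0, 0.4]
opening: 0.0642
```

Request:
{"method": "jog_arm", "body": {"deltas": [0,0,0.2,0,0,0,0,0,0.5,0,0,0,0,0,0.8,0,0,0,0,0,1,0,0,0]}}

```text
time: 43.32
tool_pos: [0.5377, -0.0751, 0.1685]
tool_rot: [3.139, 0.001, 1.67]
contact_force: [0.7, 0.6, 0.1]
opening: 0.064
```

Request:
{"method": "jog_arm", "body": {"deltas": [-0.1,-0.2,0.3,0,0,0,-0.2,-0.4,0.6,0,0,0,-0.2,-0.6,0.9,0,0,0,-0.2,-0.8,1,0,0,0,-0.2,-0.8,1,0,0,0]}}

```text
time: 43.73
tool_pos: [0.5181, -0.1585, 0.2693]
tool_rot: [3.136, 0.005, 1.667]
contact_force: [-0.6, 0.3, -0.2]
opening: 0.0643
```

```bash
python3 - <<'E'
from h import *
o=robot.observe();print(o['time'],o['tool_pos'],o['qpos'].round(3))
im,P=blocks('w16.png')
c=np.load('case.npz');print('nest_r',c['t']+c['R']@(-.02,-.105))
cv2.imwrite('pics/m1.png',im[:230,150:500,::-1])
E
```

```text
43.7333 [ 0.51809341 -0.15849359  0.26932391] [-4.380e-01  3.460e-01  1.429e+00 -1.000e-03  1.358e+00 -5.340e-01]
[ 325    0   38   60 2151] ctr [0.5324 0.004 ] size [0.0397 0.0586] ang 5.5 V 226
[ 321   84   41   42 1366] ctr [ 0.5392 -0.0742] size [0.0467 0.0457] ang 5.6 V 222
[ 613  148   27   77 1134] ctr [ 0.9076 -0.1418] size [0.0327 0.1014] ang 20.7 V 234
nest_r [ 0.53730367 -0.07808466]
```

The round block's top is about 44 mm at z = 0.068, so it's seated too. Next, the lid angle: I'll triangulate its free-edge corners.

```bash
python3 - <<'E'
from h import *
c=np.load('case.npz');R=c['R'];t=c['t']
def pt(a,y,r=.19): 
    x=.095-r*np.cos(a); return np.array([*(t+R@(x,y)),.08+r*np.sin(a)])
for a in np.radians([75,90,100,109]):
    print(round(np.degrees(a)),[ (n,np.round(proj(n,pt(a,y)),1).tolist()) for n in('scene','side') for y in(-.15,.15)],pt(a,0).round(3))
print('obs scene -y (263.7,172.8) +y (331.7,238.6); side +y (312,117) -y (378,163)')
E
```

```text
75 [('scene', [282.5, 160.4]), ('scene', [350.7, 220.5]), ('side', [360.3, 175.5]), ('side', [295.2, 125.9])] [0.592 0.033 0.264]
90 [('scene', [269.2, 166.5]), ('scene', [337.2, 229.0]), ('side', [372.5, 166.2]), ('side', [306.8, 118.3])] [0.641 0.038 0.27 ]
100 [('scene', [260.2, 172.4]), ('scene', [327.7, 236.5]), ('side', [380.2, 162.0]), ('side', [314.5, 115.1])] [0.674 0.041 0.267]
109 [('scene', [252.5, 178.8]), ('scene', [319.2, 244.3]), ('side', [386.6, 159.6]), ('side', [321.1, 113.5])] [0.703 0.044 0.26 ]
obs scene -y (263.7,172.8) +y (331.7,238.6); side +y (312,117) -y (378,163)
```

```bash
python3 - <<'E'
from h import *
c=np.load('case.npz');R=c['R'];t=c['t'];r=.165
def T(d,ex=0):
    a=np.radians(d);k=.008+.010*np.sin(a);x=.095-r*np.cos(a)+k*np.sin(a)+ex;z=.08+r*np.sin(a)+k*np.cos(a)+.011
    return np.array([*(t+R@(x,0)),z])
p=T(98,.035);print('start',p.round(4))
for d in(98,85,72,60,48,36,24,12,5,0):
    q=T(d);print(d,q.round(4),'delta',((q-p)*10).round(3));p=q
o=robot.observe();print(o['tool_pos'])
E
```

```text
start [0.7165 0.0456 0.2519]
98 [0.6816 0.042  0.2519] delta [-0.348 -0.035  0.   ]
85 [0.6447 0.0383 0.2569] delta [-0.37  -0.037  0.05 ]
72 [0.607  0.0345 0.2533] delta [-0.377 -0.038 -0.036]
60 [0.5734 0.0311 0.2422] delta [-0.336 -0.034 -0.111]
48 [0.5427 0.028  0.2239] delta [-0.307 -0.031 -0.183]
36 [0.5165 0.0253 0.1992] delta [-0.263 -0.027 -0.247]
24 [0.4961 0.0233 0.1691] delta [-0.204 -0.021 -0.301]
12 [0.4827 0.0219 0.1352] delta [-0.134 -0.014 -0.34 ]
5 [0.4784 0.0215 0.1142] delta [-0.043 -0.004 -0.209]
0 [0.477  0.0214 0.099 ] delta [-0.014 -0.001 -0.152]
[ 0.5173533  -0.15656297  0.26715244]
```

Request:
{"method": "jog_arm", "body": {"deltas": [0,0,0.2,0,0,-0.06,0,0,0.4,0,0,-0.13,0.1,0,0.6,0,0,-0.2,0.2,0,0.83,0,0,-0.27,0.3,0,0.83,0,0,-0.33], "claw": 0}}

```text
time: 44.2
tool_pos: [0.5483, -0.1542, 0.3523]
tool_rot: [3.136, -0.001, 1.147]
contact_force: [0.3, -0.2, 0.1]
opening: 0.0356
```

Request:
{"method": "jog_arm", "body": {"deltas": [0.15,0.2,0,0,0,-0.06,0.3,0.4,0,0,0,-0.13,0.45,0.6,0,0,0,-0.2,0.6,0.8,0,0,0,-0.27,0.7,0.9,0,0,0,-0.33]}}

```text
time: 44.62
tool_pos: [0.6176, -0.0613, 0.347]
tool_rot: [-3.139, 0.001, 0.63]
contact_force: [-0.0, 1.0, -0.5]
opening: 0.0028
```

Request:
{"method": "jog_arm", "body": {"deltas": [0.15,0.2,0,0,0,-0.06,0.3,0.4,0,0,0,-0.13,0.45,0.6,0,0,0,-0.2,0.6,0.8,0,0,0,-0.27,0.7,0.9,0,0,0,-0.34]}}

```text
time: 45.03
tool_pos: [0.6874, 0.0289, 0.3466]
tool_rot: [-3.14, 0.003, 0.097]
contact_force: [0.2, -0.6, -0.1]
opening: 0.0008
```

Request:
{"method": "jog_arm", "body": {"deltas": [0.15,0.1,0,0,0,0,0.291,0.222,0,0,0,0,0.291,0.222,0,0,0,0,0.291,0.222,0,0,0,0,0.291,0.222,0,0,0,0]}}

```text
time: 45.45
tool_pos: [0.7156, 0.0476, 0.3476]
tool_rot: [-3.142, 0.002, 0.1]
contact_force: [0.7, -0.2, -0.3]
opening: 0.0005
```

```bash
python3 - <<'E'
from h import *
o=robot.observe();print(o['time'],o['tool_pos'],np.degrees(o['tool_rot'][2])-90,o['qpos'].round(3),o['contact_force'],o['opening'])
a=snap('side');b=snap('scene')
cv2.imwrite('pics/m2.png',np.hstack([cv2.resize(a[60:260,220:460,::-1],(400,333)),cv2.resize(b[90:290,220:460,::-1],(400,333))]))
E
```

```text
45.45 [0.71561192 0.04756768 0.34760186] -84.29004892049743 [-0.04   0.723  0.589 -0.     1.832  1.431] [ 0.74740647 -0.19131209 -0.33169538] 0.0004705415222685558
```

Request:
{"method": "jog_arm", "body": {"deltas": [0,0,-0.2,0,0,0,0,0,-0.4,0,0,0,0,0,-0.6,0,0,0,0,0,-0.8,0,0,0,0,0,-0.96,0,0,0]}}

```text
time: 45.97
tool_pos: [0.7151, 0.0466, 0.2517]
tool_rot: [-3.142, 0.001, 0.098]
contact_force: [-0.9, 1.1, -0.6]
opening: 0.0006
```

Request:
{"method": "jog_arm", "body": {"deltas": [-0.07,-0.007,0,0,0,0,-0.14,-0.014,0,0,0,0,-0.21,-0.021,0,0,0,0,-0.28,-0.028,0,0,0,0,-0.34,-0.035,0,0,0,0]}}

```text
time: 46.38
tool_pos: [0.6812, 0.0431, 0.2535]
tool_rot: [3.141, -0.001, 0.098]
contact_force: [0.5, -1.0, -0.5]
opening: 0.0005
```

Request:
{"method": "jog_arm", "body": {"deltas": [-0.07,-0.007,0.01,0,0,0,-0.15,-0.015,0.02,0,0,0,-0.22,-0.022,0.03,0,0,0,-0.3,-0.03,0.04,0,0,0,-0.37,-0.037,0.05,0,0,0]}}

```text
time: 46.8
tool_pos: [0.6446, 0.0397, 0.2581]
tool_rot: [3.141, -0.001, 0.099]
contact_force: [2.7, 0.8, -1.5]
opening: 0.0003
```

Request:
{"method": "jog_arm", "body": {"deltas": [-0.07,-0.007,0,0,0,0,-0.15,-0.015,-0.01,0,0,0,-0.22,-0.022,-0.02,0,0,0,-0.3,-0.03,-0.03,0,0,0,-0.377,-0.038,-0.036,0,0,0]}}

```text
time: 47.22
tool_pos: [0.6069, 0.0362, 0.2543]
tool_rot: [3.141, -0.001, 0.099]
contact_force: [1.6, 0.5, -0.7]
opening: 0.0003
```

The lid is moving with a light push of about 2–3 N. Continuing along the arc.

Request:
{"method": "jog_arm", "body": {"deltas": [-0.07,-0.007,-0.02,0,0,0,-0.14,-0.014,-0.04,0,0,0,-0.2,-0.02,-0.06,0,0,0,-0.27,-0.027,-0.085,0,0,0,-0.336,-0.034,-0.111,0,0,0]}}

```text
time: 47.63
tool_pos: [0.5733, 0.0328, 0.2432]
tool_rot: [3.141, -0.001, 0.099]
contact_force: [3.0, 0.8, -0.8]
opening: 0.0003
```

Request:
{"method": "jog_arm", "body": {"deltas": [-0.064,-0.006,-0.03,0,0,0,-0.127,-0.013,-0.065,0,0,0,-0.19,-0.02,-0.1,0,0,0,-0.25,-0.025,-0.14,0,0,0,-0.307,-0.031,-0.183,0,0,0]}}

```text
time: 48.05
tool_pos: [0.5425, 0.0297, 0.2244]
tool_rot: [3.141, -0.0, 0.099]
contact_force: [1.1, -0.4, 0.4]
opening: 0.0005
```

Request:
{"method": "jog_arm", "body": {"deltas": [-0.055,-0.005,-0.045,0,0,0,-0.11,-0.011,-0.095,0,0,0,-0.165,-0.016,-0.145,0,0,0,-0.215,-0.022,-0.195,0,0,0,-0.263,-0.027,-0.247,0,0,0]}}

```text
time: 48.47
tool_pos: [0.5162, 0.0271, 0.1995]
tool_rot: [3.142, 0.0, 0.099]
contact_force: [1.5, 0.4, 0.3]
opening: 0.0003
```

Request:
{"method": "jog_arm", "body": {"deltas": [-0.045,-0.004,-0.06,0,0,0,-0.085,-0.009,-0.12,0,0,0,-0.13,-0.013,-0.18,0,0,0,-0.17,-0.017,-0.24,0,0,0,-0.204,-0.021,-0.3,0,0,0]}}

```text
time: 48.88
tool_pos: [0.4959, 0.0249, 0.1694]
tool_rot: [3.141, 0.0, 0.099]
contact_force: [1.0, 1.2, 1.0]
opening: 0.0005
```

Request:
{"method": "jog_arm", "body": {"deltas": [-0.03,-0.003,-0.065,0,0,0,-0.06,-0.006,-0.13,0,0,0,-0.085,-0.009,-0.2,0,0,0,-0.11,-0.011,-0.27,0,0,0,-0.134,-0.014,-0.34,0,0,0]}}

```text
time: 49.3
tool_pos: [0.4828, 0.0235, 0.1353]
tool_rot: [3.141, 0.0, 0.099]
contact_force: [0.7, 0.1, 1.2]
opening: 0.0003
```

Request:
{"method": "jog_arm", "body": {"deltas": [-0.01,0,-0.05,0,0,0,-0.02,-0.002,-0.1,0,0,0,-0.03,-0.003,-0.15,0,0,0,-0.043,-0.004,-0.209,0,0,0]}}

```text
time: 49.63
tool_pos: [0.4787, 0.0232, 0.1147]
tool_rot: [3.141, -0.0, 0.099]
contact_force: [0.7, -0.1, -0.2]
opening: 0.0007
```

Request:
{"method": "jog_arm", "body": {"deltas": [-0.005,0,-0.04,0,0,0,-0.01,0,-0.08,0,0,0,-0.014,0,-0.12,0,0,0,-0.014,0,-0.15,0,0,0,-0.014,0,-0.15,0,0,0]}}

```text
time: 50.05
tool_pos: [0.4772, 0.0232, 0.0999]
tool_rot: [3.142, 0.0, 0.099]
contact_force: [0.0, -0.4, -0.2]
opening: 0.0005
```

Request:
{"method": "jog_arm", "body": {"deltas": [0,0,-0.01,0,0,0,0,0,-0.015,0,0,0,0,0,-0.02,0,0,0,0,0,-0.02,0,0,0]}}

```text
time: 50.38
tool_pos: [0.4774, 0.0232, 0.0996]
tool_rot: [3.141, -0.001, 0.099]
contact_force: [-3.9, -0.2, 15.4]
opening: 0.0002
```

Firm contact at lid-top height (tip at 0.0886, lid top at 0.088), so the lid is shut. I'll withdraw and take a last look.

Request:
{"method": "jog_arm", "body": {"deltas": [0,0,0.2,0,0,0,0,0,0.5,0,0,0,0,0,0.9,0,0,0,0,0,1,0,0,0]}}

```text
time: 50.72
tool_pos: [0.4796, 0.0231, 0.2032]
tool_rot: [3.14, -0.008, 0.099]
contact_force: [1.7, 0.4, 0.0]
opening: 0.0005
```

Request:
{"method": "jog_arm", "body": {"deltas": [-0.2,0,0.3,0,0,0,-0.4,0,0.6,0,0,0,-0.6,0,0.9,0,0,0,-0.7,0,1,0,0,0,-0.7,0,1,0,0,0]}}

```text
time: 51.13
tool_pos: [0.407, 0.0232, 0.301]
tool_rot: [3.14, -0.006, 0.099]
contact_force: [0.7, 0.0, -0.3]
opening: 0.0007
```

```bash
python3 - <<'E'
from h import *
o=robot.observe();print(o['time'],o['tool_pos'],o['contact_force'])
a=snap('side');b=snap('scene');w=snap('wrist')
m1=cv2.imread('pics/m1.png')
top=np.hstack([cv2.resize(a[110:360,220:470,::-1],(360,360),interpolation=3),cv2.resize(b[120:340,210:430,::-1],(360,360),interpolation=3)])
bot=np.hstack([cv2.resize(w[:,:,::-1],(360,225)),cv2.resize(m1,(360,237))[:225]])
cv2.imwrite('pics/fin.png',np.vstack([top,bot]))
E
```

```text
51.1333 [0.40699393 0.02324887 0.30097629] [ 0.7105497   0.02602541 -0.27232741]
```

View pics/fin.png

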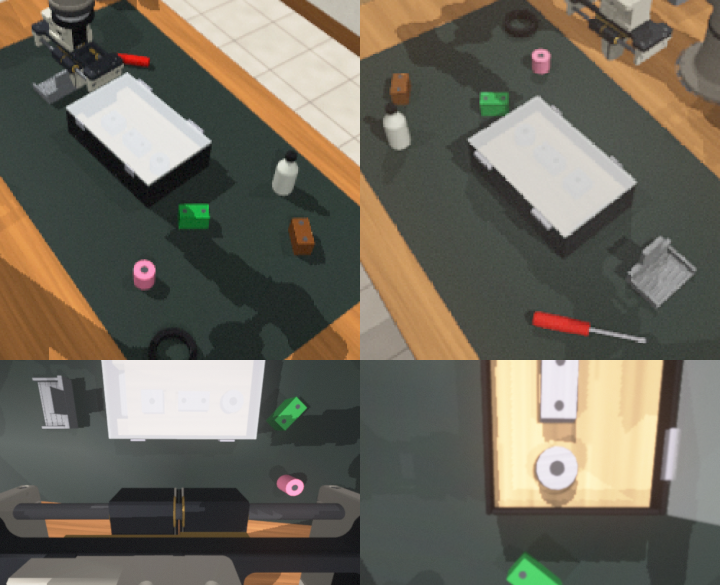

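The final view shows the lid flat on the rim, the three blocks visible through it, and the empty tray upright beside the case. The bystanders and look-alikes appear undisturbed. Handing in.

```bash
python3 -c "
from cell import robot
print(robot.hand_in(), robot.observe()['time'])"
```

```text
the job is handed in; nothing more can be done
the job is handed in; nothing more can be done
```

The kit is packed and the job is handed in, at about 51 s on the robot's clock. The hand-in gives no verdict.

- **Rods:** I tipped all three into the slot. The wrist force fell by about 1.6 N, which matches three rods, and a later wrist picture showed all three lying in the slot.
- **Tray:** It stands empty and upright on the bench beside the case.
- **Blocks:** The steel oblong, square and round blocks are each in their own pocket. The pictures showed each block 2–3 mm or less off its pocket, and I corrected that before inserting. Afterwards, each top's size in the wrist picture fitted its seated height.
- **Lid:** I pushed it shut from its outer side, and it met firm contact (15 N) at the height of the closed lid. The last pictures show it flat on the rim, with the arm clear.
- **Left alone:** I did not touch the screwdriver, oil bottle, tape, or the pink, green and brown look-alikes, and they appear undisturbed in the last picture.

**Disagreements:** the scene camera showed some pixel changes near the square and round blocks before I picked them. I put this down to the arm's shadow, because closer wrist measurements found both blocks where expected. When I gripped the square and round blocks, the tool rode up about 3 mm, and I allowed for it when placing them. No final check failed.

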